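# Lay a short-arc bulb across the tester posts and change the supply over

### The arm

A 7-joint arm with a two-finger parallel gripper is mounted at the origin on the work surface. World frame = base frame: x ahead of the robot, y to its left, z up, the work surface at z = 0. Lengths are in m, angles in rad, forces in N, time in s.
With the tool pointing down it reaches from about 0.425 to 0.95 m from the base axis. Payload 4.7 kg.
Tool frame: the origin (TCP) lies on the centre line of the jaws, within the pads' length; the fingertips stand 19 mm ahead of it and the grasp point (between the pads) is the TCP (arm.nose_length is the distance from the TCP to the fingertips, in m); z points along the fingers, y is the line along which they close (so a half turn about z gives the same grasp; the last joint's range is limited). The gripper opens to 85 mm and grips with 20 to 120 N. Pads are 22 mm wide; open, the fingers measure 114 mm over their backs; the gripper's body (76 mm by 85 mm) begins 54 mm behind the grasp point. The pads swing forward as they close: fully open they stand 13 mm farther back than shut.
Start: joints at [-1.283, 0.469, -0.049, 1.532, 0.024, 1.141, -0.082], TCP at [0.21, 0.641, 0.25] pointing down, gripper open.
Joint ranges: [-2.59, 2.59], [-0.33, 1.99], [-1.39, 1.29], [0.1, 2.45], [-1.04, 4.18], [0.21, 1.99], [-2.66, 2.66]. Speed limits (rad/s): [2.57, 2.57, 3.14, 3.14, 3.14, 3.14, 3.14].

### API

Orientations are given as a unit quaternion [w, x, y, z].
In Python, from bench import arm gives the robot as it stands.
- The arm moves only by the tool move_arm, never from a script. Its argument "motion" is a list of rows, each an object of numbers: "ax", "ay", "az": the turn, a rotation vector about the tool's x, y, z as a fraction of full scale; "dx", "dy", "dz": the shift along the tool's x, y, z as a fraction of full scale; "fingers": the closure, from 0 (fully open) to 1 (shut). A call has exactly 10 rows; each row shifts and turns the commanded pose from where the row before left it, along the tool's axes as they then stand; what a row does not reach is not made up. Full scale, the value 1, is 2.5 cm for a shift and 0.5 rad for a turn. A row lasts 1/8 s, in which the tool goes at most 62.5 mm and 10.7 degrees, less where a joint would pass 70% of its speed; a pose out of reach is approached as far as the arm can. A call with a number of a shift or a turn outside -1 to 1 is refused whole. A call with a gripper value outside its range is refused whole. The fingers move at their own pace and stop on an object; "grip_force" is the grip in N (left out, the last holds). Time passes only in rows, so rows that do not move let the fingers close, or fill a call up. It gives the time, the measured TCP pose, the force, the opening and the grip force at its end, in the units of the state.
- arm.read_state(): the state, without advancing time (a new reading comes with each control period).
- arm.snapshot(name): name is "scene" or "side" or "wrist"; returns the picture (480x640x3 uint8, blue, green, red); there is no depth.
- arm.camera_model(name): a dict with "intrinsics" (3x3 intrinsics, pixels), "pose" (4x4, takes a point from camera to world coordinates); the wrist camera has in their place "mount" (4x4, takes a point from camera to tool coordinates, whose origin is the TCP and whose axes are the flange's). Camera axes: x right, y down, z forward; pixel columns grow to the right and rows downward; lengths in m; the calibration is good to about 2 mm. A picture is of the moment at which its call begins: read the wrist's pose just before it. camera_model takes no time and is no camera call.
- arm.sign_off(): hands the job in; it is judged then, once.
Trained networks look in the newest picture that a camera, given by its name, has taken for a name from the list of things; names that differ only in an ending like _2 or _b are one class to them, and where a whole thing is asked for, a point or a joint stands for the part that bears it (a point fixed in the world has none). Each returns a list of dicts, best first, with "conf" (0 to 1); they miss things now and then, are a little off and sometimes report something else, mostly with a low value. They report only what shows in the picture. A call takes as long as a camera call. They do not tell look-alikes from the thing itself.
- arm.masks_of(target, camera): "region" (480x640 bool, what is visible of it) and "pixel" ([row, column] in pixels, amid what is visible of it).
- arm.landmark_of(target, camera): "pixel" ([row, column] in pixels: a listed point, or the origin of a listed thing).
The state is a dict: "time": time; "q": joint angles; "dq": joint speeds; "joint_torque": joint torques, N m; "position": TCP position; "tool_rot": TCP orientation; "wrist_force": force on the tool from outside, world axes, zero at the start; "moment": the same for the moment, N m; "opening": finger opening in m; "grasp_force": force on a finger pad.
Only numpy, scipy, OpenCV 4.12 (cv2) and the standard library are available. Lean on these libraries where they do the work, as an engineer would, in place of code of your own. Each camera call takes 0.05 s, during which the arm holds its last target. There are 200 camera calls.

### The job

Pick up the nut driver that was left lying between the two posts of the lamp tester and lay it flat inside the open tool tray; then lift the short-arc bulb out of its padded trough and lay it gently across the tester's two posts, the thick metal base in the wide saddle and the thin base in the narrow one, each about in the middle, and let go of it. Only then throw the changeover switch: bring its lever to the upright centre-off position, pause there for a good second, and move it on fully over to the far side, away from the robot. Leave the mallet, the copper lug and the jar where they are, and do not drop the bulb.

Things in the scene. Friction and masses are not known exactly. Their poses are not given: they have to be found in the camera images.
- bed: flat white insulating plate of the lamp tester, 100 (x) x 205 (y) x 10 mm high, fixed on the bench; origin at the centre of its underside. The two posts stand on it, one near each end of its long y axis.
- wide_post: fixed black post with a copper V saddle, the wider one: 16 mm thick along its y axis, V open upward with 90 degrees between its faces, 42 mm wide at the mouth (47 mm over all) and bottom of the V 41.6 mm above the bed; tips of the V 63 mm above the bed. Origin at the centre of its foot, on the bed; its y axis is the direction in which a laid bulb's axis runs (sign arbitrary). It may stand at either end of the bed.
- narrow_post: like wide_post but with the narrower saddle: V 28 mm wide at the mouth (33 mm over all), bottom of the V 48.7 mm above the bed, tips 63 mm above the bed. The posts stand 140 to 164 mm apart, centre to centre.
- wide_saddle (a point): point 60 mm above the foot of wide_post, in the middle of its thickness: the axis of the bulb's thick base passes here when it rests in this V
- narrow_saddle (a point): point 60 mm above the foot of narrow_post: the axis of the bulb's thin base passes here when it rests in this V (so a rightly laid bulb is level)
- trough: fixed dark steel trough lined with grey pads, 118 (x) x 215 (y) mm, long sides 30 mm high and 3 mm thick, ends open; origin at the centre of its underside. Two padded V rests (60 mm wide) at y = +75 and -75 mm hold the bulb by its bases, its axis 42 mm above the bench, between the long sides.
- bulb: short-arc bulb, a loose part of about 240 g, 194 mm long, its axis along its own y; origin at the middle of the axis. In the middle a clear quartz barrel 38 mm in diameter and 36 mm long that tapers to 15 mm stems on both sides; then a metal base at either end, each 42 mm long, from 55 to 97 mm from the middle: the thick base (26 mm in diameter) towards +y, the thin base (16 mm) towards -y. It balances within 3 mm of the middle, and the barrel may be gripped.
- bulb_center (a point): the middle of the bulb's axis, the centre of the quartz barrel; y axis towards the thick base
- bulb_thick_base (a point): centre of the thick base, on the bulb's axis, 76 mm from the middle
- bulb_thin_base (a point): centre of the thin base, on the bulb's axis, 76 mm from the middle on the other side
- driver: loose nut driver, 166 mm long, 160 g, lying along its own x axis on the tester bed between the posts: black hexagonal handle 24 mm across flats (28 mm over the corners) and 84 mm long, then a 10 mm steel shaft, then a socket 24 mm in diameter and 24 mm long at the +x end. Origin under the middle of the handle.
- driver_grip (a point): middle of the handle, on the axis (12 mm above what it lies on); the balance point is about 15 mm from here towards the socket
- driver_socket_end (a point): socket end of the driver, on its axis, 124 mm from driver_grip along +x
- driver_handle_end (a point): handle end of the driver, on its axis, 42 mm from driver_grip along -x
- tray: fixed, empty aluminium tool tray, open on top, outside 130 (x) x 225 (y) x 24 mm high, walls and floor 3 mm; origin at the centre of its underside. It and the trough may swap sides.
- changeover_base: fixed grey switch box, 100 (x) x 64 (y) x 40 mm high, origin at the centre of its underside; the lever swings in its x-z plane about an axis along y, 45 mm above the bench at the box's centre
- changeover_knob (a point): centre of the black knob at the end of the lever, 80 mm from the lever's axis; the knob is a short cylinder along the box's y axis, 20 mm in diameter and 26 mm long, so it can be pinched from above by its two flat ends
- changeover (a joint): angle of the switch lever: 0 = leaning 0.6 rad from vertical to the box's -x (where it starts, within 0.08), 0.6 = upright, centre off, 1.2 = leaning 0.6 rad to +x (far side, fully over). Stays where it is left, needs about 1.3 N at the knob; no detents.
- mallet: bystander: rubber mallet, head 58 mm in diameter and 86 mm long along its y axis, origin on the bench under the head, wooden handle to 231 mm along +x; loose, leave alone
- lug: bystander: copper grounding lug, 76 mm long (x), 30 mm wide, 18 mm high, loose, origin under about its middle; leave alone
- jar: bystander: white jar 62 mm in diameter, 95 mm high, loose, origin under its centre; leave alone
Things that resemble listed ones, but are neither listed nor needed, are in the scene too. Of the things shaped like the driver, the black one is meant.

How it is judged:
On the way, in this order (a step that is already met when the one before it is completed fails the run):
1. the nut driver lies flat and wholly inside the tray, released (x of driver_socket_end in the frame of tray between -0.064 and 0.064 m and y of driver_socket_end in the frame of tray between -0.112 and 0.112 m and height (world z) of each of driver_socket_end, driver_handle_end below 0.028 m and x of driver_handle_end in the frame of tray between -0.064 and 0.064 m and y of driver_handle_end in the frame of tray between -0.112 and 0.112 m and contact force between the fingers and driver below 0.05 N and linear speed of driver below 0.03 m/s), for 0.2 s.
2. the bulb rests level across both posts, thick base in the wide saddle, thin base in the narrow one, released (horizontal distance between bulb_thick_base and wide_saddle below 0.018 m and horizontal distance between bulb_thin_base and narrow_saddle below 0.018 m and z of bulb_thick_base in the frame of wide_saddle between -0.006 and 0.006 m and z of bulb_thin_base in the frame of narrow_saddle between -0.006 and 0.006 m and angle between bulb_center's own y axis and vertical between 1.5308 and 1.6108 rad and contact force between bulb and wide_post above 0.2 N and contact force between bulb and narrow_post above 0.2 N and contact force between the fingers and bulb below 0.05 N and linear speed of bulb below 0.03 m/s), for 0.3 s.
3. the switch lever pauses upright at centre off (within 0.17 rad) for at least 0.7 s (value of joint changeover between 0.43 and 0.77 rad and velocity of joint changeover between -0.1 and 0.1 rad/s), for 0.7 s.
At the end, for the whole second after the job is handed in: Driver flat inside the tray; bulb at rest across both posts, level within 0.04 rad, each base centre within 18 mm horizontally and 6 mm in height of its own saddle point; lever beyond 1.05 of 1.2 rad; all released (all of step 1 and all of step 2 and value of joint changeover above 1.05 rad); the robot touches nothing.
It fails at once if the switch goes past centre to the far side before the bulb lies across the posts (value of joint changeover above 0.85 rad and not (horizontal distance between bulb_thick_base and wide_saddle below 0.018 m and horizontal distance between bulb_thin_base and narrow_saddle below 0.018 m and z of bulb_thick_base in the frame of wide_saddle between -0.006 and 0.006 m and z of bulb_thin_base in the frame of narrow_saddle between -0.006 and 0.006 m)).
It fails at once if the bulb is dropped on the bench (its middle under 32 mm) (height (world z) of bulb_center below 0.032 m).
It fails at once if the bulb is let fall or pressed hard onto a post (over 40 N) (contact force between bulb and wide_post above 40 N or contact force between bulb and narrow_post above 40 N).
It fails at once if the mallet, lug or jar is pushed more than 20 mm (distance of any of mallet, lug, jar from where it was at the start of the episode above 0.02 m).
It also fails if it takes over 67 s, if anything falls off the work surface, if the arm or the gripper's body presses on something with over 40 N, if the wrist force passes 120 N, or if a joint passes its speed limit or range.

## Working session

There is one attempt and no reset: what is moved stays moved. The work goes in short steps, Python scripts to look and compute and a tool call to move; the robot and the scene stay as the last step left them, time stands still between calls to the robot, and variables do not carry over. Pictures are saved under pics/ and viewed, at most 12 in all, crops included, and the job is handed in when it is done.

Besides the shell and the picture viewer there is one more tool, called as name(argument=value, ...), one argument or row to a line, values as JSON. move_arm: Moves the arm, as the interface text tells. Shift numbers are shares of 2.5 cm and turn numbers shares of 0.5 rad, none past 1 either way. Its arguments: {"type":"object","properties":{"motion":{"type":"array"},"grip_force":{"type":"number"}},"required":["motion"]}

```bash
mkdir -p pics; cat > h.py <<'E'
import numpy as np, cv2
from bench import arm
from scipy.spatial.transform import Rotation as R
def cam(n):
    m=arm.camera_model(n); K=np.array(m['intrinsics'])
    if 'pose' in m: return K,np.array(m['pose'])
    s=arm.read_state(); T=np.eye(4); q=s['tool_rot']; T[:3,:3]=R.from_quat([q[1],q[2],q[3],q[0]]).as_matrix(); T[:3,3]=s['position']
    return K,T@np.array(m['mount'])
def at_z(px,z,KT):
    K,T=KT; d=T[:3,:3]@np.linalg.solve(K,[px[1],px[0],1.]); o=T[:3,3]
    return o+d*(z-o[2])/d[2]
def proj(p,KT):
    K,T=KT; c=K@(T[:3,:3].T@(np.array(p)-T[:3,3])); return c[1]/c[2],c[0]/c[2]
E
python3 - <<'E'
from h import *
print(arm.read_state())
for c in ['scene','side']:
    I=arm.snapshot(c); cv2.imwrite(f'pics/{c}0.png',I)
    KT=cam(c); print(c,KT[1][:3,3].round(3))
    for t,z in [('wide_post',.01),('narrow_post',.01),('wide_saddle',.07),('narrow_saddle',.07),('bed',0),('trough',0),('tray',0),('bulb_center',.042),('bulb_thick_base',.042),('bulb_thin_base',.042),('driver_grip',.022),('driver_socket_end',.022),('driver_handle_end',.022),('changeover_base',0),('changeover_knob',.111),('mallet',0),('lug',0),('jar',0)]:
        for r in arm.landmark_of(t,c)[:3]:
            print(t,round(r['conf'],2),np.round(r['pixel']),at_z(r['pixel'],z,KT).round(3))
print(arm.read_state()['time'])
E
```

```text
{'time': 0.0, 'q': array([-1.28291151,  0.46945809, -0.04862131,  1.5337015 ,  0.02408677,
        1.14099344, -0.08229584]), 'dq': array([-6.50245093e-05,  9.82744279e-04,  1.36453328e-04,  4.36957254e-04,
        8.31435996e-04, -5.26590814e-04,  4.45065412e-04]), 'joint_torque': array([-4.23011591e-05, -5.10320842e+01, -4.64135176e-02, -2.37701994e+01,
        1.06991161e-02,  7.66822253e-03, -1.18515382e-05]), 'position': array([0.21007014, 0.64089945, 0.24924703]), 'tool_rot': array([-1.31627372e-04,  1.57704223e-01,  9.87485900e-01, -9.78847765e-04]), 'wrist_force': array([1.14650284, 0.09693247, 0.06756825]), 'moment': array([0.00029078, 0.023493  , 0.04986353]), 'grasp_force': 0.0, 'opening': 0.08559165514142165}
scene [ 1.438 -0.14   0.784]
wide_post 0.77 [253. 315.] [ 0.543 -0.054  0.01 ]
wide_post 0.53 [245. 349.] [0.519 0.042 0.01 ]
narrow_post 0.61 [262. 372.] [0.589 0.09  0.01 ]
narrow_post 0.48 [283. 228.] [ 0.636 -0.278  0.01 ]
wide_saddle 0.58 [234. 316.] [ 0.537 -0.053  0.07 ]
narrow_saddle 0.57 [245. 374.] [0.594 0.089 0.07 ]
narrow_saddle 0.21 [215. 429.] [0.479 0
[... 2426 characters left out ...]
]
driver_socket_end 0.73 [249. 330.] [0.663 0.024 0.022]
driver_socket_end 0.71 [174. 227.] [0.658 0.488 0.022]
driver_socket_end 0.66 [206. 347.] [0.825 0.14  0.022]
driver_handle_end 0.85 [379. 471.] [ 0.614 -0.473  0.022]
driver_handle_end 0.79 [183. 282.] [0.758 0.347 0.022]
driver_handle_end 0.73 [273. 276.] [0.504 0.036 0.022]
changeover_base 0.85 [223. 260.] [0.607 0.253 0.   ]
changeover_knob 0.61 [192. 237.] [0.559 0.277 0.111]
mallet 0.72 [324. 405.] [ 0.638 -0.268  0.   ]
mallet 0.4 [268. 313.] [0.6   0.015 0.   ]
lug 0.7 [320. 259.] [ 0.392 -0.046  0.   ]
jar 0.87 [240. 359.] [0.765 0.024 0.   ]
jar 0.74 [265. 289.] [0.563 0.063 0.   ]
jar 0.72 [270. 315.] [0.6   0.006 0.   ]
1.9
```

View pics/scene0.png

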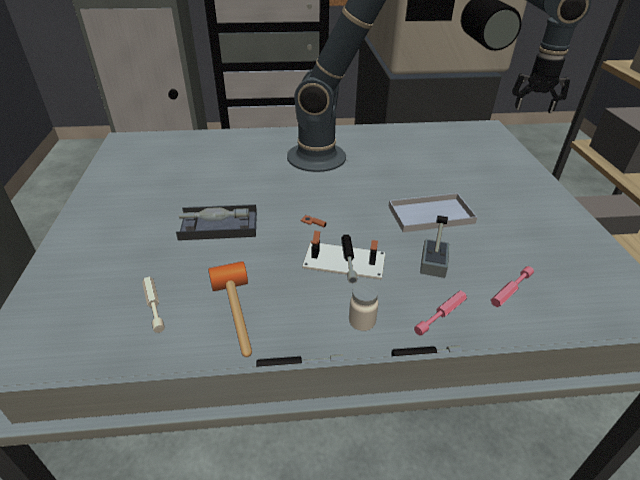

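View pics/side0.png

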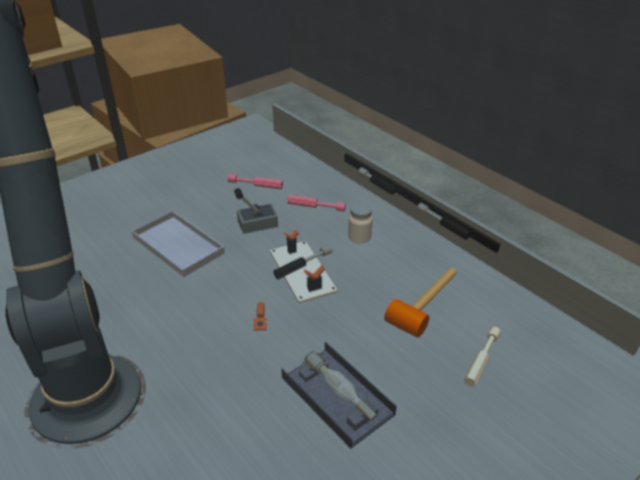

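```bash
cat >> h.py <<'E'
def tri(a,b):
    A=[];B=[]
    for px,c in ((a,'scene'),(b,'side')):
        K,T=cam(c); d=T[:3,:3]@np.linalg.solve(K,[px[1],px[0],1.]); d/=np.linalg.norm(d)
        P=np.eye(3)-np.outer(d,d); A.append(P);B.append(P@T[:3,3])
    A=np.vstack(A);B=np.hstack(B); x=np.linalg.lstsq(A,B,rcond=None)[0]; return x.round(4),np.abs(A@x-B).max().round(4)
E
python3 - <<'E'
from h import *
for n,a,b in [('wide_saddle',(234,316),(273,316)),('narrow_saddle',(245,374),(230,290)),('wfoot',(253,315),(289,314)),('nfoot',(262,372),(251,292)),('grip',(248,347),(265,290)),('sock',(278,350),(249,330)),('knob',(221,442),(192,237)),('sw',(262,433),(223,260)),('tray',(213,431),(241,179)),('thick',(212,242),(362,317)),('thin',(215,191),(405,366)),('mid',(211,214),(385,342)),('trough',(228,218),(396,337))]: print(n,*tri(a,b))
I=cv2.imread('pics/scene0.png')[195:335,270:450]; J=cv2.imread('pics/side0.png')[210:310,230:360]
cv2.imwrite('pics/crop0.png',np.hstack([cv2.resize(I,(500,390)),cv2.resize(J,(300,390))]))
E
```

```text
wide_saddle [ 0.5441 -0.0574  0.0704] 0.0056
narrow_saddle [0.5943 0.0925 0.0737] 0.0032
wfoot [ 0.5456 -0.0552  0.0119] 0.0008
nfoot [0.5929 0.0898 0.0118] 0.0
grip [0.5454 0.0328 0.0258] 0.0023
sock [0.6618 0.0207 0.0262] 0.0
knob [0.5584 0.2717 0.1105] 0.0024
sw [0.6035 0.2482 0.007 ] 0.0015
tray [0.3906 0.3088 0.0116] 0.0009
thick [ 0.3894 -0.2512  0.0445] 0.0027
thin [ 0.3929 -0.3928  0.0455] 0.0026
mid [ 0.3865 -0.3299  0.0502] 0.0035
trough [ 0.3909 -0.3199 -0.0036] 0.002
```

View pics/crop0.png

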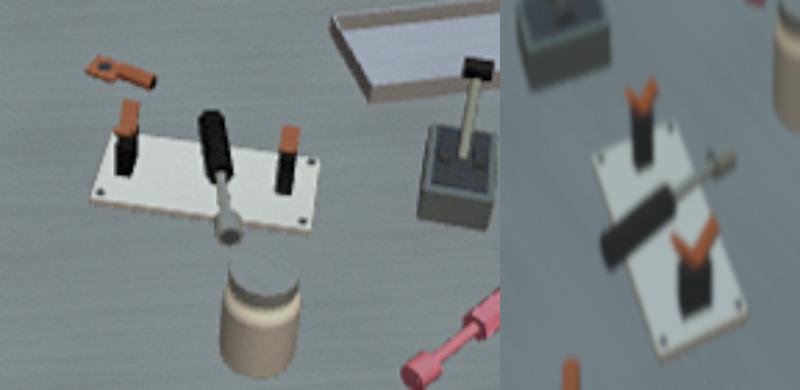

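Scene (480x640, robot at the back): the trough with the bulb is at px (213,217), thick end at col 242. The tray is at (213,431), the posts at (253,315) wide and (262,372) narrow, and the switch at (262,433).

Driver-like things: the black one between the posts at (248,347), two pink ones at (292,504) and (304,452), and an ivory one at (300,152). The enlarged crop confirms that the black one lying on the bed is the one meant.

move_arm(
  motion=[
    {"dx": -1, "dy": -0.95, "fingers": 0.3},
    {"dx": -1, "dy": -0.95, "fingers": 0.3},
    {"dx": -1, "dy": -0.95, "fingers": 0.3},
    {"dx": -1, "dy": -0.95, "fingers": 0.3},
    {"dx": -1, "dy": -0.95, "fingers": 0.3},
    {"dx": -1, "dy": -0.95, "fingers": 0.3},
    {"dx": -1, "dy": -0.95, "fingers": 0.3},
    {"dx": -1, "dy": -0.95, "fingers": 0.3},
    {"dx": -1, "dy": -0.95, "fingers": 0.3},
    {"dx": -1, "dy": -0.95, "fingers": 0.3},
  ],
  grip_force=60,
)

```text
schema error: expected keys ax, ay, az, dx, dy, dz, fingers
```

move_arm(
  motion=[
    {"dx": -1, "dy": -0.95, "fingers": 0.3},
    {"dx": -1, "dy": -0.95, "fingers": 0.3},
    {"dx": -1, "dy": -0.95, "fingers": 0.3},
    {"dx": -1, "dy": -0.95, "fingers": 0.3},
    {"dx": -1, "dy": -0.95, "fingers": 0.3},
    {"dx": -1, "dy": -0.95, "fingers": 0.3},
    {"dx": -1, "dy": -0.95, "fingers": 0.3},
    {"dx": -1, "dy": -0.95, "fingers": 0.3},
    {"az": -0.21, "fingers": 0.3},
    {"az": -0.21, "fingers": 0.3},
  ],
)

```text
schema error: expected keys ax, ay, az, dx, dy, dz, fingers
```

```bash
python3 - <<'E'
from h import *
s=arm.read_state(); print(s['time'],s['position'].round(3),s['tool_rot'].round(3),s['q'].round(2),s['opening'])
KT=cam('wrist'); cv2.imwrite('pics/w1.png',arm.snapshot('wrist')); print(KT[1].round(3), KT[0].round(0))
for t,z in [('wide_saddle',.07),('narrow_saddle',.07),('wide_post',.01),('narrow_post',.01),('driver_grip',.022),('driver_socket_end',.022),('driver_handle_end',.022)]:
    for r in arm.landmark_of(t,'wrist')[:2]: print(t,round(r['conf'],2),np.round(r['pixel']),at_z(r['pixel'],z,KT).round(4))
for r in arm.masks_of('tray','scene')[:1]:
    print(r['conf'],[at_z((p[1],p[0]),.0,cam('scene')).round(3)[:2] for p in cv2.boxPoints(cv2.minAreaRect(np.argwhere(r['region'])[:,::-1].astype(np.float32)))])
for p in [(200,390),(195,462),(215,475),(229,400)]: print(at_z(p,.024,cam('scene')).round(3))
E
```

```text
1.9 [0.21  0.641 0.25 ] [-0.     0.158  0.987  0.   ] [-1.28  0.47 -0.05  1.53  0.02  1.14 -0.08] 0.08546342069954971
[[ 0.311  0.9    0.306  0.131]
 [ 0.95  -0.294 -0.1    0.668]
 [ 0.     0.322 -0.947  0.374]
 [ 0.     0.     0.     1.   ]] [[369.   0. 322.]
 [  0. 369. 242.]
 [  0.   0.   1.]]
0.61 [array([0.288, 0.198]), array([0.262, 0.491]), array([0.442, 0.432]), array([0.46, 0.17])]
[0.332 0.195 0.024]
[0.323 0.425 0.024]
[0.429 0.426 0.024]
[0.477 0.191 0.024]
```

move_arm(
  motion=[
    {"ax": 0, "ay": 0, "az": 0, "dx": -1, "dy": -0.95, "dz": 0, "fingers": 0.3},
    {"ax": 0, "ay": 0, "az": 0, "dx": -1, "dy": -0.95, "dz": 0, "fingers": 0.3},
    {"ax": 0, "ay": 0, "az": 0, "dx": -1, "dy": -0.95, "dz": 0, "fingers": 0.3},
    {"ax": 0, "ay": 0, "az": 0, "dx": -1, "dy": -0.95, "dz": 0, "fingers": 0.3},
    {"ax": 0, "ay": 0, "az": 0, "dx": -1, "dy": -0.95, "dz": 0, "fingers": 0.3},
    {"ax": 0, "ay": 0, "az": 0, "dx": -1, "dy": -0.95, "dz": 0, "fingers": 0.3},
    {"ax": 0, "ay": 0, "az": 0, "dx": -1, "dy": -0.95, "dz": 0, "fingers": 0.3},
    {"ax": 0, "ay": 0, "az": 0, "dx": -1, "dy": -0.95, "dz": 0, "fingers": 0.3},
    {"ax": 0, "ay": 0, "az": 0, "dx": -1, "dy": -0.95, "dz": 0, "fingers": 0.3},
    {"ax": 0, "ay": 0, "az": 0, "dx": -1, "dy": -0.95, "dz": 0, "fingers": 0.3},
  ],
  grip_force=60,
)

```text
time: 3.6
position: [0.3744, 0.3369, 0.2506]
tool_rot: [0.0, 0.158, 0.987, 0.0]
wrist_force: [-0.0, -0.1, 1.1]
opening: 0.0595
grasp_force: 0.0
```

move_arm(
  motion=[
    {"ax": 0, "ay": 0, "az": 0, "dx": -1, "dy": -0.95, "dz": 0, "fingers": 0.3},
    {"ax": 0, "ay": 0, "az": 0, "dx": -1, "dy": -0.95, "dz": 0, "fingers": 0.3},
    {"ax": 0, "ay": 0, "az": 0, "dx": -1, "dy": -0.95, "dz": 0, "fingers": 0.3},
    {"ax": 0, "ay": 0, "az": 0, "dx": -1, "dy": -0.95, "dz": 0, "fingers": 0.3},
    {"ax": 0, "ay": 0, "az": 0, "dx": -1, "dy": -0.95, "dz": 0, "fingers": 0.3},
    {"ax": 0, "ay": 0, "az": 0, "dx": -1, "dy": -0.95, "dz": 0, "fingers": 0.3},
    {"ax": 0, "ay": 0, "az": 0, "dx": -1, "dy": -0.95, "dz": 0, "fingers": 0.3},
    {"ax": 0, "ay": 0, "az": 0, "dx": -1, "dy": -0.95, "dz": 0, "fingers": 0.3},
    {"ax": 0, "ay": 0, "az": -0.21, "dx": 0, "dy": 0, "dz": 0, "fingers": 0.3},
    {"ax": 0, "ay": 0, "az": -0.21, "dx": 0, "dy": 0, "dz": 0, "fingers": 0.3},
  ],
)

```text
time: 4.85
position: [0.5049, 0.0945, 0.2504]
tool_rot: [0.0, 0.052, 0.999, 0.0]
wrist_force: [0.2, -0.3, -0.6]
opening: 0.0596
grasp_force: 0.0
```

```bash
python3 - <<'E'
from h import *
s=arm.read_state(); print(s['time'],s['position'].round(3),s['tool_rot'].round(3),s['q'].round(2),s['opening'])
KT=cam('wrist'); cv2.imwrite('pics/w1.png',arm.snapshot('wrist'))
for t,z in [('wide_saddle',.07),('narrow_saddle',.07),('wide_post',.01),('narrow_post',.01),('driver_grip',.022),('driver_socket_end',.022),('driver_handle_end',.022)]:
    for r in arm.landmark_of(t,'wrist')[:2]: print(t,round(r['conf'],2),np.round(r['pixel']),at_z(r['pixel'],z,KT).round(4))
E
```

```text
4.85 [0.505 0.095 0.25 ] [0.    0.052 0.999 0.   ] [-0.46  0.2   0.23  1.92 -0.05  1.02  1.26] 0.05964867048874025
wide_saddle 0.88 [284. 161.] [ 0.5494 -0.0555  0.07  ]
narrow_saddle 0.61 [310. 327.] [0.5915 0.092  0.07  ]
wide_post 0.6 [258. 187.] [ 0.5478 -0.0518  0.01  ]
narrow_post 0.87 [284. 325.] [0.5927 0.0897 0.01  ]
driver_grip 0.95 [248. 264.] [0.5409 0.0326 0.022 ]
driver_grip 0.6 [368. 590.] [0.7241 0.381  0.022 ]
driver_socket_end 0.68 [351. 274.] [0.6638 0.0254 0.022 ]
driver_handle_end 0.89 [392. 556.] [0.7533 0.3459 0.022 ]
driver_handle_end 0.84 [208. 260.] [0.5    0.0353 0.022 ]
```

View pics/w1.png

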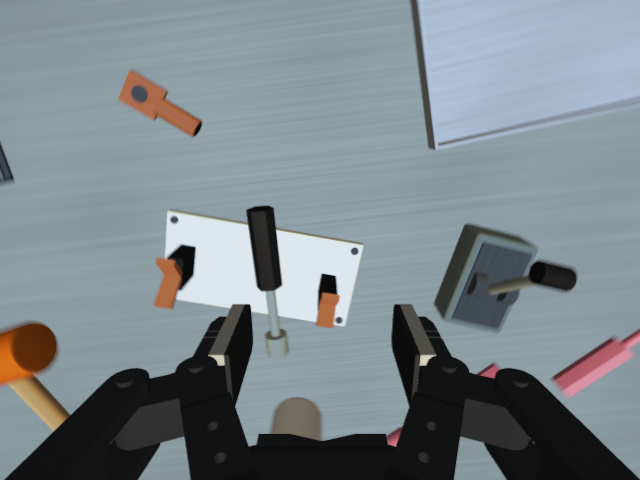

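The wrist view shows the black driver's handle at px (248,264) and its socket at (345,276). The wide saddle is at (284,165) and the narrow one at (308,328).

move_arm(
  motion=[
    {"ax": 0, "ay": 0, "az": -0.05, "dx": -0.55, "dy": -0.77, "dz": 0.7, "fingers": 0.3},
    {"ax": 0, "ay": 0, "az": 0, "dx": -0.55, "dy": -0.77, "dz": 0.7, "fingers": 0.3},
    {"ax": 0, "ay": 0, "az": 0, "dx": -0.55, "dy": -0.77, "dz": 0.7, "fingers": 0.3},
    {"ax": 0, "ay": 0, "az": 0, "dx": 0, "dy": 0, "dz": 1, "fingers": 0.4},
    {"ax": 0, "ay": 0, "az": 0, "dx": 0, "dy": 0, "dz": 1, "fingers": 0.4},
    {"ax": 0, "ay": 0, "az": 0, "dx": 0, "dy": 0, "dz": 1, "fingers": 0.4},
    {"ax": 0, "ay": 0, "az": 0, "dx": 0, "dy": 0, "dz": 1, "fingers": 0.4},
    {"ax": 0, "ay": 0, "az": 0, "dx": 0, "dy": 0, "dz": 1, "fingers": 0.4},
    {"ax": 0, "ay": 0, "az": 0, "dx": 0, "dy": 0, "dz": 1, "fingers": 0.4},
    {"ax": 0, "ay": 0, "az": 0, "dx": 0, "dy": 0, "dz": 0, "fingers": 0.4},
  ],
)

```text
time: 6.5
position: [0.5392, 0.0338, 0.0463]
tool_rot: [-0.002, 0.041, 0.999, -0.0]
wrist_force: [-0.4, -0.4, -0.2]
opening: 0.0512
grasp_force: 0.0
```

move_arm(
  motion=[
    {"ax": 0, "ay": 0, "az": 0, "dx": 0, "dy": 0, "dz": 0.3, "fingers": 0.4},
    {"ax": 0, "ay": 0, "az": 0, "dx": 0, "dy": 0, "dz": 0.26, "fingers": 0.4},
    {"ax": 0, "ay": 0, "az": 0, "dx": 0, "dy": 0, "dz": 0, "fingers": 1},
    {"ax": 0, "ay": 0, "az": 0, "dx": 0, "dy": 0, "dz": 0, "fingers": 1},
    {"ax": 0, "ay": 0, "az": 0, "dx": 0, "dy": 0, "dz": 0, "fingers": 1},
    {"ax": 0, "ay": 0, "az": 0, "dx": 0, "dy": 0, "dz": 0, "fingers": 1},
    {"ax": 0, "ay": 0, "az": 0, "dx": 0, "dy": 0, "dz": 0, "fingers": 1},
    {"ax": 0, "ay": 0, "az": 0, "dx": 0, "dy": 0, "dz": -0.2, "fingers": 1},
    {"ax": 0, "ay": 0, "az": 0, "dx": 0, "dy": 0, "dz": -0.5, "fingers": 1},
    {"ax": 0, "ay": 0, "az": 0, "dx": 0, "dy": 0, "dz": -0.8, "fingers": 1},
  ],
)

```text
time: 7.75
position: [0.5401, 0.0338, 0.0716]
tool_rot: [-0.001, 0.041, 0.999, -0.0]
wrist_force: [-0.0, -0.3, -2.6]
opening: 0.0247
grasp_force: 59.3
```

move_arm(
  motion=[
    {"ax": 0, "ay": 0, "az": 0, "dx": 0, "dy": 0, "dz": -1, "fingers": 1},
    {"ax": 0, "ay": 0, "az": 0, "dx": 0, "dy": 0, "dz": -1, "fingers": 1},
    {"ax": 0, "ay": 0, "az": 0, "dx": 0, "dy": 0, "dz": -1, "fingers": 1},
    {"ax": 0, "ay": 0, "az": 0, "dx": 0.58, "dy": 1, "dz": -1, "fingers": 1},
    {"ax": 0, "ay": 0, "az": 0, "dx": 0.58, "dy": 1, "dz": -1, "fingers": 1},
    {"ax": 0, "ay": 0, "az": 0, "dx": 0.58, "dy": 1, "dz": 0, "fingers": 1},
    {"ax": 0, "ay": 0, "az": 0, "dx": 0.58, "dy": 1, "dz": 0, "fingers": 1},
    {"ax": 0, "ay": 0, "az": 0, "dx": 0.58, "dy": 1, "dz": 0, "fingers": 1},
    {"ax": 0, "ay": 0, "az": 0, "dx": 0.58, "dy": 1, "dz": 0, "fingers": 1},
    {"ax": 0, "ay": 0, "az": 0, "dx": 0.58, "dy": 1, "dz": 0, "fingers": 1},
  ],
)

```text
time: 9.0
position: [0.4531, 0.2172, 0.1969]
tool_rot: [0.0, 0.041, 0.999, 0.0]
wrist_force: [0.1, -0.1, -1.5]
opening: 0.0247
grasp_force: 59.3
```

```bash
python3 - <<'E'
from h import *
T=np.eye(4); T[:3,:3]=R.from_quat([.052,.999,0,0]).as_matrix(); T[:3,3]=[.505,.0945,.2504]
m=arm.camera_model('wrist'); KT=(np.array(m['intrinsics']),T@np.array(m['mount']))
for p in [(0,415),(148,433),(97,640)]: print(at_z(p,.024,KT).round(3))
s=arm.read_state(); print(s['time'],s['position'].round(3),s['q'].round(2),s['opening'])
KT=cam('wrist'); I=arm.snapshot('wrist'); cv2.imwrite('pics/w2.png',I)
for t,z in [('tray',.0),('changeover_knob',.11),('changeover_base',0)]:
    for r in arm.landmark_of(t,'wrist')[:2]: print(t,round(r['conf'],2),np.round(r['pixel']),at_z(r['pixel'],z,KT).round(4))
for r in arm.masks_of('tray','wrist')[:1]:
    b=r['region'].astype(np.uint8); c=max(cv2.findContours(b,0,2)[0],key=cv2.contourArea)
    w=np.array([at_z((p[0][1],p[0][0]),.024,KT)[:2] for p in c],np.float32)
    print(r['conf'],cv2.minAreaRect(w), cv2.boundingRect(c))
E
```

```text
[0.34  0.19  0.024]
[0.46  0.204 0.024]
[0.435 0.386 0.024]
9.0 [0.453 0.217 0.197] [-0.68  0.25  0.17  2.01 -0.05  0.89  1.01] 0.024737648283195957
tray 0.64 [127. 426.] [0.3851 0.3106 0.    ]
0.87 ((0.38619139790534973, 0.3107924461364746), (0.1304418295621872, 0.22635741531848907), 6.062654972076416) (273, 3, 315, 226)
```

View pics/w2.png

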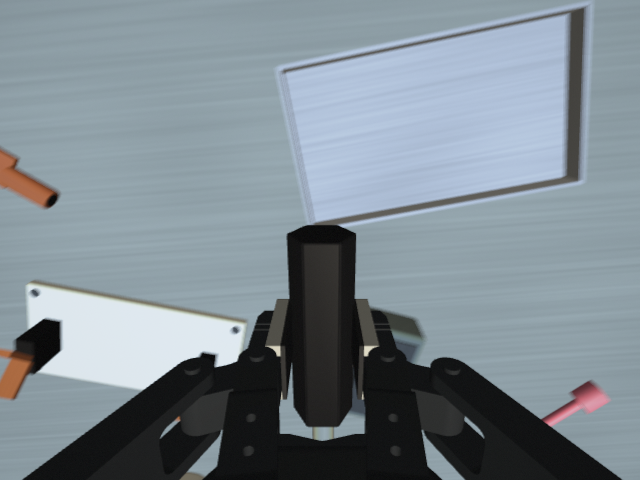

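The tray fits its stated size (130x226), with centre (0.386,0.311) and long axis at 96°. The driver is held by the handle.

move_arm(
  motion=[
    {"ax": 0, "ay": 0, "az": 0, "dx": 0.66, "dy": 1, "dz": 0, "fingers": 1},
    {"ax": 0, "ay": 0, "az": 0, "dx": 0.66, "dy": 1, "dz": 0, "fingers": 1},
    {"ax": 0, "ay": 0, "az": 0, "dx": 0.66, "dy": 1, "dz": 0, "fingers": 1},
    {"ax": 0, "ay": 0, "az": 0, "dx": 0.66, "dy": 1, "dz": 0, "fingers": 1},
    {"ax": 0, "ay": 0, "az": 0, "dx": 0.66, "dy": 1, "dz": 0, "fingers": 1},
    {"ax": 0, "ay": 0, "az": 0.345, "dx": 0, "dy": 0, "dz": 0, "fingers": 1},
    {"ax": 0, "ay": 0, "az": 0.345, "dx": 0, "dy": 0, "dz": 0, "fingers": 1},
    {"ax": 0, "ay": 0, "az": 0.345, "dx": 0, "dy": 0, "dz": 0, "fingers": 1},
    {"ax": 0, "ay": 0, "az": 0.345, "dx": 0, "dy": 0, "dz": 0, "fingers": 1},
    {"ax": 0, "ay": 0, "az": 0.345, "dx": 0, "dy": 0, "dz": 0, "fingers": 1},
  ],
)

```text
time: 10.5
position: [0.3827, 0.3466, 0.1965]
tool_rot: [0.0, 0.458, 0.889, 0.0]
wrist_force: [0.2, -0.1, -2.0]
opening: 0.0248
grasp_force: 59.4
```

move_arm(
  motion=[
    {"ax": 0, "ay": 0, "az": 0.345, "dx": 0, "dy": 0, "dz": 0.7, "fingers": 1},
    {"ax": 0, "ay": 0, "az": 0.345, "dx": 0, "dy": 0, "dz": 0.7, "fingers": 1},
    {"ax": 0, "ay": 0, "az": 0.345, "dx": 0, "dy": 0, "dz": 0.7, "fingers": 1},
    {"ax": 0, "ay": 0, "az": 0, "dx": 0, "dy": 0, "dz": 1, "fingers": 1},
    {"ax": 0, "ay": 0, "az": 0, "dx": 0, "dy": 0, "dz": 1, "fingers": 1},
    {"ax": 0, "ay": 0, "az": 0, "dx": 0, "dy": 0, "dz": 0.9, "fingers": 1},
    {"ax": 0, "ay": 0, "az": 0, "dx": 0, "dy": 0, "dz": 0.7, "fingers": 1},
    {"ax": 0, "ay": 0, "az": 0, "dx": 0, "dy": 0, "dz": 0.4, "fingers": 1},
    {"ax": 0, "ay": 0, "az": 0, "dx": 0, "dy": 0, "dz": 0, "fingers": 1},
    {"ax": 0, "ay": 0, "az": 0, "dx": 0, "dy": 0, "dz": 0, "fingers": 1},
  ],
)

```text
time: 11.75
position: [0.3822, 0.3482, 0.0444]
tool_rot: [0.0, 0.668, 0.745, 0.001]
wrist_force: [0.1, 0.3, -2.2]
opening: 0.0247
grasp_force: 59.4
```

move_arm(
  motion=[
    {"ax": 0, "ay": 0, "az": 0, "dx": 0, "dy": 0, "dz": 0.4, "fingers": 1},
    {"ax": 0, "ay": 0, "az": 0, "dx": 0, "dy": 0, "dz": 0.25, "fingers": 1},
    {"ax": 0, "ay": 0, "az": 0, "dx": 0, "dy": 0, "dz": 0.07, "fingers": 1},
    {"ax": 0, "ay": 0, "az": 0, "dx": 0, "dy": 0, "dz": 0, "fingers": 0.45},
    {"ax": 0, "ay": 0, "az": 0, "dx": 0, "dy": 0, "dz": 0, "fingers": 0.45},
    {"ax": 0, "ay": 0, "az": 0, "dx": 0, "dy": 0, "dz": 0, "fingers": 0.45},
    {"ax": 0, "ay": 0, "az": 0, "dx": 0, "dy": 0, "dz": 0, "fingers": 0.45},
    {"ax": 0, "ay": 0, "az": 0, "dx": 0, "dy": 0, "dz": -0.4, "fingers": 0.45},
    {"ax": 0, "ay": 0, "az": 0, "dx": 0, "dy": 0, "dz": -1, "fingers": 0.45},
    {"ax": 0, "ay": 0, "az": 0, "dx": 0, "dy": 0, "dz": -1, "fingers": 0.45},
  ],
)

```text
time: 13.0
position: [0.3817, 0.3478, 0.0869]
tool_rot: [0.0, 0.668, 0.745, 0.0]
wrist_force: [0.2, 0.6, 0.2]
opening: 0.0468
grasp_force: 0.0
```

```bash
python3 - <<'E'
from h import *
s=arm.read_state(); print(s['time'],s['position'].round(3),s['q'].round(2),s['opening'])
KT=cam('scene');arm.snapshot('scene');arm.snapshot('side')
for c in ('scene','side'):
  for t in ['driver_socket_end','driver_handle_end']:
    for r in arm.landmark_of(t,c)[:5]: print(c,t,round(r['conf'],2),np.round(r['pixel']),at_z(r['pixel'],.015,cam(c)).round(3))
E
```

```text
13.0 [0.382 0.348 0.087] [-1.06  0.44  0.31  2.07 -0.21  0.66 -0.51] 0.04683467845156086
scene driver_socket_end 0.95 [330. 416.] [0.824 0.142 0.015]
scene driver_socket_end 0.87 [213. 406.] [0.39  0.23  0.015]
scene driver_socket_end 0.86 [270. 529.] [0.662 0.48  0.015]
scene driver_socket_end 0.81 [329. 161.] [ 0.772 -0.414  0.015]
scene driver_handle_end 0.92 [280. 150.] [ 0.616 -0.465  0.015]
scene driver_handle_end 0.83 [304. 498.] [0.768 0.354 0.015]
scene driver_handle_end 0.21 [222. 317.] [ 0.413 -0.038  0.015]
side driver_socket_end 0.7 [255. 201.] [0.403 0.223 0.015]
side driver_socket_end 0.7 [328. 494.] [ 0.77  -0.413  0.015]
side driver_socket_end 0.68 [203. 343.] [0.834 0.164 0.015]
side driver_socket_end 0.65 [176. 230.] [0.665 0.486 0.015]
side driver_handle_end 0.79 [202. 290.] [0.72  0.263 0.015]
side driver_handle_end 0.77 [381. 470.] [ 0.614 -0.472  0.015]
side driver_handle_end 0.6 [186. 286.] [0.763 0.338 0.015]
side driver_handle_end 0.59 [226. 160.] [0.381 0.396 0.015]
side driver_handle_end 0.58 [256. 198.] [0.395 0.225 0.015]
```

move_arm(
  motion=[
    {"ax": 0, "ay": 0, "az": 0, "dx": 0, "dy": 0, "dz": -1, "fingers": 0.3},
    {"ax": 0, "ay": 0, "az": 0, "dx": 0, "dy": 0, "dz": -1, "fingers": 0.3},
    {"ax": 0, "ay": 0, "az": 0, "dx": -0.88, "dy": 0.85, "dz": -0.9, "fingers": 0.3},
    {"ax": 0, "ay": 0, "az": 0, "dx": -0.88, "dy": 0.85, "dz": -0.9, "fingers": 0.3},
    {"ax": 0, "ay": 0, "az": 0, "dx": -0.88, "dy": 0.85, "dz": -0.9, "fingers": 0.3},
    {"ax": 0, "ay": 0, "az": 0, "dx": -0.88, "dy": 0.85, "dz": -0.9, "fingers": 0.3},
    {"ax": 0, "ay": 0, "az": 0, "dx": -0.88, "dy": 0.85, "dz": -0.9, "fingers": 0.3},
    {"ax": 0, "ay": 0, "az": 0, "dx": -1, "dy": -0.11, "dz": 0, "fingers": 0.3},
    {"ax": 0, "ay": 0, "az": 0, "dx": -1, "dy": -0.11, "dz": 0, "fingers": 0.3},
    {"ax": 0, "ay": 0, "az": 0, "dx": -1, "dy": -0.11, "dz": 0, "fingers": 0.3},
  ],
)

```text
time: 14.55
position: [0.4972, 0.173, 0.2463]
tool_rot: [-0.001, 0.667, 0.745, -0.002]
wrist_force: [1.3, -0.4, -0.1]
opening: 0.06
grasp_force: 0.0
```

move_arm(
  motion=[
    {"ax": 0, "ay": 0, "az": 0, "dx": -1, "dy": -0.11, "dz": 0, "fingers": 0.1},
    {"ax": 0, "ay": 0, "az": 0, "dx": -1, "dy": -0.11, "dz": 0, "fingers": 0.1},
    {"ax": 0, "ay": 0, "az": 0, "dx": -1, "dy": -0.11, "dz": 0, "fingers": 0.1},
    {"ax": 0, "ay": 0, "az": 0, "dx": -1, "dy": -0.11, "dz": 0, "fingers": 0.1},
    {"ax": 0, "ay": 0, "az": 0, "dx": -1, "dy": -0.11, "dz": 0, "fingers": 0.1},
    {"ax": 0, "ay": 0, "az": 0, "dx": -1, "dy": -0.11, "dz": 0, "fingers": 0.1},
    {"ax": 0, "ay": 0, "az": 0, "dx": -1, "dy": -0.11, "dz": 0, "fingers": 0.1},
    {"ax": 0, "ay": 0, "az": 0, "dx": -1, "dy": -0.11, "dz": 0, "fingers": 0.1},
    {"ax": 0, "ay": 0, "az": 0, "dx": -1, "dy": -0.11, "dz": 0, "fingers": 0.1},
    {"ax": 0, "ay": 0, "az": 0, "dx": -1, "dy": -0.11, "dz": 0, "fingers": 0.1},
  ],
)

```text
time: 15.8
position: [0.4968, -0.0774, 0.2464]
tool_rot: [-0.002, 0.667, 0.745, -0.001]
wrist_force: [0.5, -0.6, 0.2]
opening: 0.0768
grasp_force: 0.0
```

move_arm(
  motion=[
    {"ax": 0, "ay": 0, "az": 0, "dx": -1, "dy": -0.11, "dz": 0, "fingers": 0.1},
    {"ax": 0, "ay": 0, "az": 0, "dx": -1, "dy": -0.11, "dz": 0, "fingers": 0.1},
    {"ax": 0, "ay": 0, "az": 0, "dx": -1, "dy": -0.11, "dz": 0, "fingers": 0.1},
    {"ax": 0, "ay": 0, "az": 0, "dx": -1, "dy": -0.11, "dz": 0, "fingers": 0.1},
    {"ax": 0, "ay": 0, "az": 0, "dx": -1, "dy": -0.11, "dz": 0, "fingers": 0.1},
    {"ax": 0, "ay": 0, "az": 0, "dx": -0.5, "dy": -0.9, "dz": 0, "fingers": 0.1},
    {"ax": 0, "ay": 0, "az": 0, "dx": -0.5, "dy": -0.9, "dz": 0, "fingers": 0.1},
    {"ax": 0, "ay": 0, "az": 0, "dx": -0.5, "dy": -0.9, "dz": 0, "fingers": 0.1},
    {"ax": 0, "ay": 0, "az": 0, "dx": -0.5, "dy": -0.9, "dz": 0, "fingers": 0.1},
    {"ax": 0, "ay": 0, "az": 0, "dx": 0, "dy": 0, "dz": 0, "fingers": 0.1},
  ],
)

```text
time: 17.05
position: [0.4128, -0.2636, 0.2485]
tool_rot: [0.0, 0.669, 0.743, 0.0]
wrist_force: [0.8, -0.3, 0.3]
opening: 0.0769
grasp_force: 0.0
```

```bash
python3 - <<'E'
from h import *
s=arm.read_state(); print(s['time'],s['position'].round(3),s['tool_rot'].round(3),s['q'].round(2),s['opening'])
KT=cam('wrist'); cv2.imwrite('pics/w3.png',arm.snapshot('wrist'))
for t,z in [('bulb_center',.042),('bulb_thick_base',.042),('bulb_thin_base',.042),('trough',0)]:
    for r in arm.landmark_of(t,'wrist')[:2]: print(t,round(r['conf'],2),np.round(r['pixel']),at_z(r['pixel'],z,KT).round(4))
for r in arm.masks_of('bulb','wrist')[:1]:
    w=np.array([at_z(p,.042,KT)[:2] for p in np.argwhere(r['region'])],np.float32)
    print(r['conf'],cv2.minAreaRect(w),w.mean(0))
E
```

```text
17.05 [ 0.413 -0.264  0.249] [0.    0.669 0.743 0.   ] [-0.13  0.19  0.71  1.99 -0.15  1.01  0.75] 0.07693449460544056
bulb_center 0.56 [273. 294.] [ 0.3924 -0.326   0.042 ]
bulb_thick_base 0.6 [197. 296.] [ 0.3881 -0.251   0.042 ]
bulb_thin_base 0.79 [340. 283.] [ 0.3868 -0.4026  0.042 ]
trough 0.65 [249. 292.] [ 0.3867 -0.3166  0.    ]
0.94 ((0.38769829273223877, -0.328046977519989), (0.20096775889396667, 0.037925686687231064), 89.42707061767578) [ 0.38782585 -0.31328383]
```

View pics/w3.png

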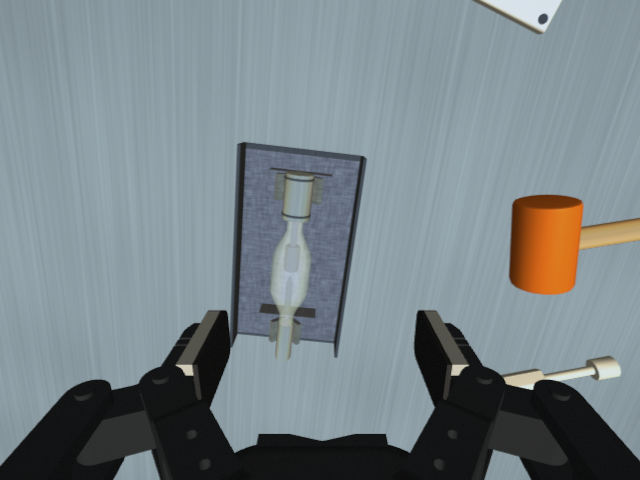

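The wrist view shows the bulb in the trough, thick base at px (197,296), barrel at (265,292), thin base at (335,284). The bulb's centre works out to about (0.388,-0.326) with its axis near 90°, which agrees with the scene and side views.

move_arm(
  motion=[
    {"ax": 0, "ay": 0, "az": 0, "dx": -0.79, "dy": -0.42, "dz": 0, "fingers": 0.3},
    {"ax": 0, "ay": 0, "az": 0, "dx": -0.79, "dy": -0.42, "dz": 0, "fingers": 0.3},
    {"ax": 0, "ay": 0, "az": 0, "dx": -0.79, "dy": -0.42, "dz": 0, "fingers": 0.3},
    {"ax": 0, "ay": 0, "az": 0.36, "dx": 0, "dy": 0, "dz": 0, "fingers": 0.3},
    {"ax": 0, "ay": 0, "az": 0.36, "dx": 0, "dy": 0, "dz": 0, "fingers": 0.3},
    {"ax": 0, "ay": 0, "az": 0.36, "dx": 0, "dy": 0, "dz": 0, "fingers": 0.3},
    {"ax": 0, "ay": 0, "az": 0.36, "dx": 0, "dy": 0, "dz": 0, "fingers": 0.3},
    {"ax": 0, "ay": 0, "az": 0.36, "dx": 0, "dy": 0, "dz": 0, "fingers": 0.3},
    {"ax": 0, "ay": 0, "az": 0.36, "dx": 0, "dy": 0, "dz": 0, "fingers": 0.3},
    {"ax": 0, "ay": 0, "az": 0.36, "dx": 0, "dy": 0, "dz": 0, "fingers": 0.3},
  ],
)

```text
time: 18.6
position: [0.3907, -0.3241, 0.2481]
tool_rot: [0.0, 0.979, 0.206, -0.0]
wrist_force: [-1.3, -0.2, -0.5]
opening: 0.0596
grasp_force: 0.0
```

move_arm(
  motion=[
    {"ax": 0, "ay": 0, "az": 0.36, "dx": 0, "dy": 0, "dz": 0, "fingers": 0.3},
    {"ax": 0, "ay": 0, "az": 0.36, "dx": 0, "dy": 0, "dz": 0, "fingers": 0.3},
    {"ax": 0, "ay": 0, "az": 0.36, "dx": 0, "dy": 0, "dz": 0, "fingers": 0.3},
    {"ax": 0, "ay": 0, "az": 0.36, "dx": 0, "dy": 0, "dz": 0, "fingers": 0.3},
    {"ax": 0, "ay": 0, "az": 0.36, "dx": 0, "dy": 0, "dz": 0, "fingers": 0.3},
    {"ax": 0, "ay": 0, "az": 0.36, "dx": 0, "dy": 0, "dz": 0, "fingers": 0.3},
    {"ax": 0, "ay": 0, "az": 0.36, "dx": 0, "dy": 0, "dz": 0, "fingers": 0.3},
    {"ax": 0, "ay": 0, "az": 0.36, "dx": 0, "dy": 0, "dz": 0, "fingers": 0.3},
    {"ax": 0, "ay": 0, "az": 0.36, "dx": 0, "dy": 0, "dz": 0, "fingers": 0.3},
    {"ax": 0, "ay": 0, "az": 0.36, "dx": 0, "dy": 0, "dz": 0, "fingers": 0.3},
  ],
)

```text
time: 19.85
position: [0.3908, -0.3241, 0.2481]
tool_rot: [0.0, 0.77, -0.638, -0.0]
wrist_force: [0.3, -0.7, -0.7]
opening: 0.0598
grasp_force: 0.0
```

```bash
python3 - <<'E'
from h import *
s=arm.read_state(); print(s['time'],s['position'].round(4),s['tool_rot'].round(3),s['q'].round(2),s['opening'])
KT=cam('wrist'); cv2.imwrite('pics/w4.png',arm.snapshot('wrist'))
for t,z in [('bulb_center',.042),('bulb_thick_base',.042),('bulb_thin_base',.042)]:
    for r in arm.landmark_of(t,'wrist')[:2]: print(t,round(r['conf'],2),np.round(r['pixel']),at_z(r['pixel'],z,KT).round(4))
for r in arm.masks_of('bulb','wrist')[:1]:
    w=np.array([at_z(p,.042,KT)[:2] for p in np.argwhere(r['region'])],np.float32)
    print(r['conf'],cv2.minAreaRect(w),w.mean(0))
E
```

```text
19.85 [ 0.3908 -0.3241  0.2481] [ 0.     0.77  -0.638 -0.   ] [-0.36  0.41  1.27  1.97 -0.44  1.09 -1.86] 0.05975085377252573
bulb_center 0.58 [206. 326.] [ 0.3875 -0.3291  0.042 ]
bulb_center 0.37 [202.  82.] [ 0.6066 -0.2918  0.042 ]
bulb_thick_base 0.77 [282. 304.] [ 0.3942 -0.251   0.042 ]
bulb_thin_base 0.93 [125. 344.] [ 0.3863 -0.4014  0.042 ]
0.8 ((0.3878697454929352, -0.323393315076828), (0.1998414844274521, 0.037920475006103516), 88.17253875732422) [ 0.387997   -0.32411695]
```

move_arm(
  motion=[
    {"ax": 0, "ay": 0, "az": 0.21, "dx": 0, "dy": 0, "dz": 0.5, "fingers": 0.3},
    {"ax": 0, "ay": 0, "az": 0.21, "dx": 0, "dy": 0, "dz": 0.5, "fingers": 0.3},
    {"ax": 0, "ay": 0, "az": 0, "dx": 0.08, "dy": 0.09, "dz": 1, "fingers": 0.3},
    {"ax": 0, "ay": 0, "az": 0, "dx": 0, "dy": 0, "dz": 1, "fingers": 0.3},
    {"ax": 0, "ay": 0, "az": 0, "dx": 0, "dy": 0, "dz": 1, "fingers": 0.3},
    {"ax": 0, "ay": 0, "az": 0, "dx": 0, "dy": 0, "dz": 1, "fingers": 0.3},
    {"ax": 0, "ay": 0, "az": 0, "dx": 0, "dy": 0, "dz": 1, "fingers": 0.3},
    {"ax": 0, "ay": 0, "az": 0, "dx": 0, "dy": 0, "dz": 0.8, "fingers": 0.3},
    {"ax": 0, "ay": 0, "az": 0, "dx": 0, "dy": 0, "dz": 0, "fingers": 0.3},
    {"ax": 0, "ay": 0, "az": 0, "dx": 0, "dy": 0, "dz": 0, "fingers": 0.3},
  ],
  grip_force=35,
)

```text
time: 21.35
position: [0.3881, -0.3269, 0.0789]
tool_rot: [-0.0, -0.7, 0.714, -0.0]
wrist_force: [0.5, -0.2, 0.4]
opening: 0.0599
grasp_force: 0.0
```

```bash
python3 - <<'E'
from h import *
s=arm.read_state(); print(s['time'],s['position'].round(4),s['tool_rot'].round(4),s['q'].round(3),s['wrist_force'])
cv2.imwrite('pics/w5.png',arm.snapshot('wrist'))
E
```

```text
21.35 [ 0.3881 -0.3269  0.0789] [-0.000e+00 -7.005e-01  7.137e-01 -5.000e-04] [-0.112  0.636  0.992  2.12  -0.766  0.798 -1.793] [ 0.47385546 -0.18439565  0.36242682]
```

View pics/w5.png

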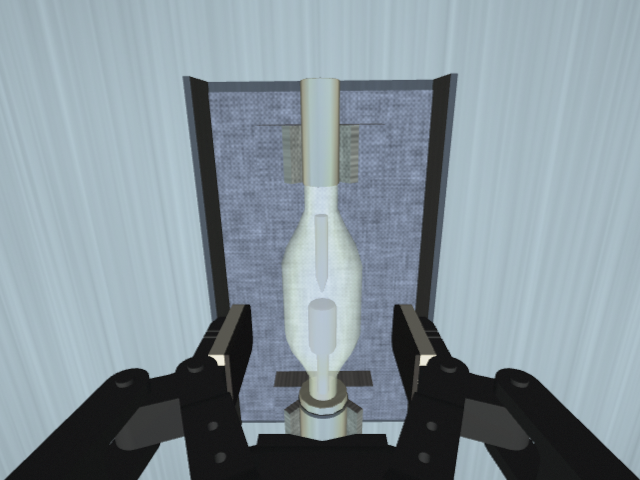

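The bulb is centred between the jaws at col 321 and parallel to the pads, with the barrel centre near row 303.

move_arm(
  motion=[
    {"ax": 0, "ay": 0, "az": 0, "dx": -0.1, "dy": 0, "dz": 0.7, "fingers": 0.3},
    {"ax": 0, "ay": 0, "az": 0, "dx": 0, "dy": 0, "dz": 0.5, "fingers": 0.3},
    {"ax": 0, "ay": 0, "az": 0, "dx": 0, "dy": 0, "dz": 0.2, "fingers": 0.3},
    {"ax": 0, "ay": 0, "az": 0, "dx": 0, "dy": 0, "dz": 0, "fingers": 0.3},
    {"ax": 0, "ay": 0, "az": 0, "dx": 0, "dy": 0, "dz": 0, "fingers": 1},
    {"ax": 0, "ay": 0, "az": 0, "dx": 0, "dy": 0, "dz": 0, "fingers": 1},
    {"ax": 0, "ay": 0, "az": 0, "dx": 0, "dy": 0, "dz": 0, "fingers": 1},
    {"ax": 0, "ay": 0, "az": 0, "dx": 0, "dy": 0, "dz": 0, "fingers": 1},
    {"ax": 0, "ay": 0, "az": 0, "dx": 0, "dy": 0, "dz": -0.2, "fingers": 1},
    {"ax": 0, "ay": 0, "az": 0, "dx": 0, "dy": 0, "dz": -0.4, "fingers": 1},
  ],
)

```text
time: 22.65
position: [0.3872, -0.3233, 0.0581]
tool_rot: [-0.0, -0.7, 0.714, 0.001]
wrist_force: [0.8, -0.5, -2.1]
opening: 0.0369
grasp_force: 35.3
```

move_arm(
  motion=[
    {"ax": 0, "ay": 0, "az": 0, "dx": 0, "dy": 0, "dz": -0.7, "fingers": 1},
    {"ax": 0, "ay": 0, "az": 0, "dx": 0, "dy": 0, "dz": -1, "fingers": 1},
    {"ax": 0, "ay": 0, "az": 0, "dx": 0, "dy": 0, "dz": -1, "fingers": 1},
    {"ax": 0, "ay": 0, "az": 0, "dx": 0, "dy": 0, "dz": -1, "fingers": 1},
    {"ax": 0, "ay": 0, "az": 0, "dx": 0, "dy": 0, "dz": -1, "fingers": 1},
    {"ax": 0, "ay": 0, "az": 0, "dx": -0.5, "dy": -0.26, "dz": -1, "fingers": 1},
    {"ax": 0, "ay": 0, "az": 0, "dx": -1, "dy": -0.51, "dz": -0.3, "fingers": 1},
    {"ax": 0, "ay": 0, "az": 0, "dx": -1, "dy": -0.51, "dz": 0, "fingers": 1},
    {"ax": 0, "ay": 0, "az": 0, "dx": -1, "dy": -0.51, "dz": 0, "fingers": 1},
    {"ax": 0, "ay": 0, "az": 0, "dx": -1, "dy": -0.51, "dz": 0, "fingers": 1},
  ],
)

```text
time: 23.9
position: [0.4475, -0.2118, 0.2091]
tool_rot: [0.0, -0.7, 0.714, 0.0]
wrist_force: [-0.4, 0.8, -2.9]
opening: 0.0369
grasp_force: 35.5
```

move_arm(
  motion=[
    {"ax": 0, "ay": 0, "az": 0, "dx": -1, "dy": -0.51, "dz": 0, "fingers": 1},
    {"ax": 0, "ay": 0, "az": 0, "dx": -1, "dy": -0.51, "dz": 0, "fingers": 1},
    {"ax": 0, "ay": 0, "az": 0, "dx": -1, "dy": -0.51, "dz": 0, "fingers": 1},
    {"ax": 0, "ay": 0, "az": 0, "dx": -1, "dy": -0.51, "dz": 0, "fingers": 1},
    {"ax": 0, "ay": 0, "az": 0, "dx": -1, "dy": -0.51, "dz": 0, "fingers": 1},
    {"ax": 0, "ay": 0, "az": 0, "dx": -1, "dy": -0.51, "dz": 0, "fingers": 1},
    {"ax": 0, "ay": 0, "az": 0, "dx": -1, "dy": -0.51, "dz": 0, "fingers": 1},
    {"ax": 0, "ay": 0, "az": 0, "dx": -1, "dy": -0.51, "dz": 0, "fingers": 1},
    {"ax": 0, "ay": 0, "az": 0, "dx": -1, "dy": -0.51, "dz": 0, "fingers": 1},
    {"ax": 0, "ay": 0, "az": -0.357, "dx": 0, "dy": 0, "dz": 0, "fingers": 1},
  ],
)

```text
time: 25.15
position: [0.568, 0.0137, 0.2076]
tool_rot: [0.001, 0.764, -0.645, 0.0]
wrist_force: [-0.2, -0.8, -3.3]
opening: 0.0365
grasp_force: 35.5
```

move_arm(
  motion=[
    {"ax": 0, "ay": 0, "az": -0.357, "dx": 0, "dy": 0, "dz": 0, "fingers": 1},
    {"ax": 0, "ay": 0, "az": -0.357, "dx": 0, "dy": 0, "dz": 0, "fingers": 1},
    {"ax": 0, "ay": 0, "az": -0.357, "dx": 0, "dy": 0, "dz": 0, "fingers": 1},
    {"ax": 0, "ay": 0, "az": -0.357, "dx": 0, "dy": 0, "dz": 0, "fingers": 1},
    {"ax": 0, "ay": 0, "az": -0.357, "dx": 0, "dy": 0, "dz": 0, "fingers": 1},
    {"ax": 0, "ay": 0, "az": -0.357, "dx": 0, "dy": 0, "dz": 0, "fingers": 1},
    {"ax": 0, "ay": 0, "az": -0.357, "dx": 0, "dy": 0, "dz": 0, "fingers": 1},
    {"ax": 0, "ay": 0, "az": -0.357, "dx": 0, "dy": 0, "dz": 0, "fingers": 1},
    {"ax": 0, "ay": 0, "az": -0.357, "dx": 0, "dy": 0, "dz": 0, "fingers": 1},
    {"ax": 0, "ay": 0, "az": -0.357, "dx": 0, "dy": 0, "dz": 0, "fingers": 1},
  ],
)

```text
time: 26.4
position: [0.5668, 0.0102, 0.2081]
tool_rot: [0.0, 0.982, 0.188, -0.001]
wrist_force: [0.3, -0.6, -2.9]
opening: 0.0367
grasp_force: 35.4
```

```bash
python3 - <<'E'
from h import *
s=arm.read_state(); print(s['time'],s['position'].round(4),s['tool_rot'].round(4),s['q'].round(3),s['wrist_force'],s['opening'])
E
```

```text
26.4 [0.5668 0.0102 0.2081] [ 2.000e-04  9.822e-01  1.879e-01 -5.000e-04] [-0.632  0.393  0.704  1.873 -0.301  0.985 -0.99 ] [ 0.2634689  -0.6412461  -2.94525646] 0.03670648785199146
```

move_arm(
  motion=[
    {"ax": 0, "ay": 0, "az": -0.354, "dx": 0, "dy": 0, "dz": 0, "fingers": 1},
    {"ax": 0, "ay": 0, "az": -0.354, "dx": 0, "dy": 0, "dz": 0, "fingers": 1},
    {"ax": 0, "ay": 0, "az": -0.354, "dx": 0, "dy": 0, "dz": 0, "fingers": 1},
    {"ax": 0, "ay": 0, "az": -0.354, "dx": 0, "dy": 0, "dz": 0, "fingers": 1},
    {"ax": 0, "ay": 0, "az": -0.354, "dx": 0, "dy": 0, "dz": 0, "fingers": 1},
    {"ax": 0, "ay": 0, "az": 0, "dx": 0, "dy": 0, "dz": 0.5, "fingers": 1},
    {"ax": 0, "ay": 0, "az": 0, "dx": 0, "dy": 0, "dz": 1, "fingers": 1},
    {"ax": 0, "ay": 0, "az": 0, "dx": 0, "dy": 0, "dz": 0.5, "fingers": 1},
    {"ax": 0, "ay": 0, "az": 0, "dx": 0, "dy": 0, "dz": 0, "fingers": 1},
    {"ax": 0, "ay": 0, "az": 0, "dx": 0, "dy": 0, "dz": 0, "fingers": 1},
  ],
)

```text
time: 27.65
position: [0.5672, 0.0101, 0.1587]
tool_rot: [0.0, 0.809, 0.588, 0.0]
wrist_force: [0.1, 0.1, -2.4]
opening: 0.0369
grasp_force: 35.5
```

```bash
python3 - <<'E'
from h import *
s=arm.read_state(); print(s['time'],s['position'].round(4),s['tool_rot'].round(4),s['q'].round(3),s['wrist_force'],s['opening'])
I={}
P={}
for c in ('scene','side','wrist'):
    I[c]=arm.snapshot(c); KT=cam(c)
    for t,z in [('wide_saddle',.07),('narrow_saddle',.07),('bulb_center',s['position'][2]-.002),('bulb_thick_base',s['position'][2]-.002),('bulb_thin_base',s['position'][2]-.002)]:
        for r in arm.landmark_of(t,c)[:2]:
            P.setdefault(t,{}).setdefault(c,r['pixel']); print(c,t,round(r['conf'],2),np.round(r['pixel']),at_z(r['pixel'],z,KT).round(4))
for t,d in P.items():
    if 'scene' in d and 'side' in d: print(t,*tri(d['scene'],d['side']))
cv2.imwrite('pics/w6.png',np.hstack([cv2.resize(I['wrist'],(400,300)),cv2.resize(I['side'][170:320,210:410],(400,300))]))
E
```

```text
27.65 [0.5672 0.0101 0.1587] [3.000e-04 8.088e-01 5.881e-01 3.000e-04] [-0.456  0.418  0.472  1.91  -0.244  0.868 -0.173] [ 0.13615312  0.11690846 -2.40605678] 0.0369308545293546
scene wide_saddle 0.68 [234. 317.] [ 0.5366 -0.0495  0.07  ]
scene narrow_saddle 0.71 [245. 374.] [0.5947 0.0882 0.07  ]
scene bulb_center 0.97 [209. 341.] [0.5554 0.0087 0.1567]
scene bulb_thick_base 0.72 [207. 312.] [ 0.5376 -0.0606  0.1567]
scene bulb_thick_base 0.33 [214. 442.] [0.596  0.2489 0.1567]
scene bulb_thin_base 0.78 [216. 376.] [0.5908 0.0884 0.1567]
scene bulb_thin_base 0.24 [258. 344.] [ 0.7321 -0.0108  0.1567]
side wide_saddle 0.81 [271. 313.] [ 0.543  -0.0565  0.07  ]
side wide_saddle 0.68 [252. 294.] [0.5521 0.0289 0.07  ]
side narrow_saddle 0.67 [232. 292.] [0.5981 0.0939 0.07  ]
side narrow_saddle 0.22 [192. 240.] [0.5967 0.3233 0.07  ]
side bulb_center 0.79 [224. 304.] [0.5679 0.0073 0.1567]
side bulb_thick_base 0.65 [243. 317.] [ 0.5477 -0.0644  0.1567]
side bulb_thick_base 0.23 [394. 337.] [ 0.3099 -0.4037  0.1567]
side bulb_thin_base 0.9 [204. 290.] [0.5935 0.0929 0.1567]
side bulb_thin_base 0.27 [237. 358.] [ 0.6323 -0.1067  0.1567]
wrist narrow_saddle 0.51 [111. 587.] [0.7296 0.0488 0.07  ]
wrist bulb_center 0.74 [331. 326.] [0.5689 0.0145 0.1567]
wrist bulb_center 0.61 [339. 156.] [0.5043 0.0317 0.1567]
wrist bulb_thin_base 0.93 [130. 320.] [0.5901 0.0865 0.1567]
wide_saddle [ 0.5421 -0.053   0.0715] 0.0031
narrow_saddle [0.596  0.0891 0.0724] 0.0013
bulb_center [0.5644 0.0055 0.1614] 0.0018
bulb_thick_base [ 0.5455 -0.0636  0.16  ] 0.0024
bulb_thin_base [0.5917 0.0891 0.1585] 0.001
```

View pics/w6.png

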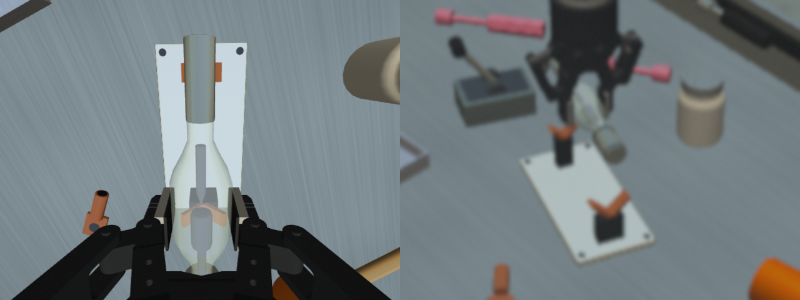

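move_arm(
  motion=[
    {"ax": 0, "ay": 0, "az": 0, "dx": 0.24, "dy": 0, "dz": 0, "fingers": 1},
    {"ax": 0, "ay": 0, "az": 0, "dx": 0, "dy": 0, "dz": 0.8, "fingers": 1},
    {"ax": 0, "ay": 0, "az": 0, "dx": 0, "dy": 0, "dz": 1, "fingers": 1},
    {"ax": 0, "ay": 0, "az": 0, "dx": 0, "dy": 0, "dz": 0.8, "fingers": 1},
    {"ax": 0, "ay": 0, "az": 0, "dx": 0, "dy": 0, "dz": 0.4, "fingers": 1},
    {"ax": 0, "ay": 0, "az": 0, "dx": 0, "dy": 0, "dz": 0.15, "fingers": 1},
    {"ax": 0, "ay": 0, "az": 0, "dx": 0, "dy": 0, "dz": 0.1, "fingers": 1},
    {"ax": 0, "ay": 0, "az": 0, "dx": 0, "dy": 0, "dz": 0.05, "fingers": 1},
    {"ax": 0, "ay": 0, "az": 0, "dx": 0, "dy": 0, "dz": 0, "fingers": 1},
    {"ax": 0, "ay": 0, "az": 0, "dx": 0, "dy": 0, "dz": 0, "fingers": 1},
  ],
)

```text
time: 29.8
position: [0.5687, 0.0159, 0.0761]
tool_rot: [0.0, 0.809, 0.588, 0.0]
wrist_force: [-0.2, 0.5, -2.4]
opening: 0.037
grasp_force: 35.6
```

```bash
python3 - <<'E'
from h import *
s=arm.read_state(); print(s['time'],s['position'].round(4),s['wrist_force'],s['opening'])
I={};P={}
for c in ('scene','side'):
    I[c]=arm.snapshot(c); KT=cam(c)
    for t in ['bulb_center','bulb_thick_base','bulb_thin_base','wide_saddle','narrow_saddle']:
        for r in arm.landmark_of(t,c)[:1]:
            P.setdefault(t,{}).setdefault(c,r['pixel'])
for t,d in P.items():
    if len(d)==2: print(t,*tri(d['scene'],d['side']))
cv2.imwrite('pics/w7.png',np.hstack([cv2.resize(I['scene'][180:300,270:430],(400,300)),cv2.resize(I['side'][190:310,230:390],(400,300))]))
E
```

```text
29.8 [0.5687 0.0159 0.0761] [-0.16540296  0.45678723 -2.37460359] 0.036979540170739345
bulb_thick_base [ 0.5456 -0.0548  0.0795] 0.0035
bulb_thin_base [0.5936 0.1    0.08  ] 0.0
wide_saddle [ 0.5404 -0.0553  0.0712] 0.0005
narrow_saddle [ 0.4212  0.1723 -0.017 ] 0.0448
```

View pics/w7.png

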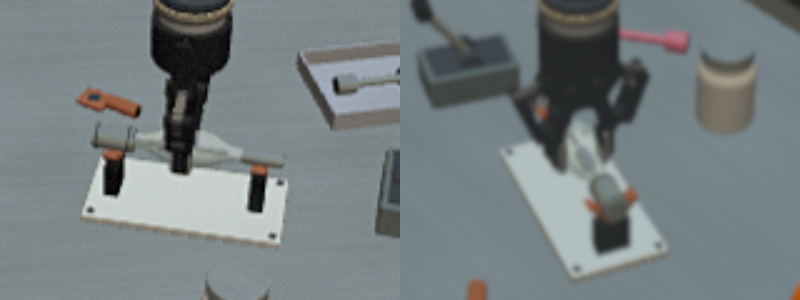

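The thick base is over the wide saddle (left crop, cols 93–135 over the post at 105–125) and the thin base is over the narrow one (240–285 over 250–268). I'm lowering it gently.

move_arm(
  motion=[
    {"ax": 0, "ay": 0, "az": 0, "dx": 0, "dy": 0, "dz": 0.04, "fingers": 1},
    {"ax": 0, "ay": 0, "az": 0, "dx": 0, "dy": 0, "dz": 0, "fingers": 1},
    {"ax": 0, "ay": 0, "az": 0, "dx": 0, "dy": 0, "dz": 0.04, "fingers": 1},
    {"ax": 0, "ay": 0, "az": 0, "dx": 0, "dy": 0, "dz": 0, "fingers": 1},
    {"ax": 0, "ay": 0, "az": 0, "dx": 0, "dy": 0, "dz": 0.04, "fingers": 1},
    {"ax": 0, "ay": 0, "az": 0, "dx": 0, "dy": 0, "dz": 0, "fingers": 1},
    {"ax": 0, "ay": 0, "az": 0, "dx": 0, "dy": 0, "dz": 0, "fingers": 1},
    {"ax": 0, "ay": 0, "az": 0, "dx": 0, "dy": 0, "dz": 0, "fingers": 1},
    {"ax": 0, "ay": 0, "az": 0, "dx": 0, "dy": 0, "dz": 0, "fingers": 1},
    {"ax": 0, "ay": 0, "az": 0, "dx": 0, "dy": 0, "dz": 0, "fingers": 1},
  ],
)

```text
time: 31.65
position: [0.5688, 0.0158, 0.0729]
tool_rot: [0.0, 0.809, 0.588, 0.0]
wrist_force: [1.7, -0.6, -0.9]
opening: 0.0369
grasp_force: 35.7
```

move_arm(
  motion=[
    {"ax": 0, "ay": 0, "az": 0, "dx": 0, "dy": 0.04, "dz": 0, "fingers": 1},
    {"ax": 0, "ay": 0, "az": 0, "dx": 0, "dy": 0, "dz": 0, "fingers": 1},
    {"ax": 0, "ay": 0, "az": 0, "dx": 0, "dy": 0, "dz": 0.04, "fingers": 1},
    {"ax": 0, "ay": 0, "az": 0, "dx": 0, "dy": 0, "dz": 0, "fingers": 1},
    {"ax": 0, "ay": 0, "az": 0, "dx": 0, "dy": 0, "dz": 0, "fingers": 1},
  ],
)

```text
schema error: expected 10 rows
```

move_arm(
  motion=[
    {"ax": 0, "ay": 0, "az": 0, "dx": 0, "dy": 0.04, "dz": 0, "fingers": 1},
    {"ax": 0, "ay": 0, "az": 0, "dx": 0, "dy": 0, "dz": 0.02, "fingers": 1},
    {"ax": 0, "ay": 0, "az": 0, "dx": 0, "dy": 0, "dz": 0.02, "fingers": 1},
    {"ax": 0, "ay": 0, "az": 0, "dx": 0, "dy": 0, "dz": 0, "fingers": 1},
    {"ax": 0, "ay": 0, "az": 0, "dx": 0, "dy": 0, "dz": 0, "fingers": 1},
    {"ax": 0, "ay": 0, "az": 0, "dx": 0, "dy": 0, "dz": 0, "fingers": 1},
    {"ax": 0, "ay": 0, "az": 0, "dx": 0, "dy": 0, "dz": 0, "fingers": 1},
    {"ax": 0, "ay": 0, "az": 0, "dx": 0, "dy": 0, "dz": 0, "fingers": 1},
    {"ax": 0, "ay": 0, "az": 0, "dx": 0, "dy": 0, "dz": 0, "fingers": 1},
    {"ax": 0, "ay": 0, "az": 0, "dx": 0, "dy": 0, "dz": 0, "fingers": 1},
  ],
)

```text
time: 32.9
position: [0.5696, 0.0155, 0.0721]
tool_rot: [-0.0, 0.808, 0.589, 0.0]
wrist_force: [-1.0, -0.6, 5.8]
opening: 0.0372
grasp_force: 36.4
```

move_arm(
  motion=[
    {"ax": 0, "ay": 0, "az": 0, "dx": 0, "dy": 0, "dz": -0.02, "fingers": 0.3},
    {"ax": 0, "ay": 0, "az": 0, "dx": 0, "dy": 0, "dz": 0, "fingers": 0.3},
    {"ax": 0, "ay": 0, "az": 0, "dx": 0, "dy": 0, "dz": 0, "fingers": 0.3},
    {"ax": 0, "ay": 0, "az": 0, "dx": 0, "dy": 0, "dz": 0, "fingers": 0.3},
    {"ax": 0, "ay": 0, "az": 0, "dx": 0, "dy": 0, "dz": -0.2, "fingers": 0.3},
    {"ax": 0, "ay": 0, "az": 0, "dx": 0, "dy": 0, "dz": -0.6, "fingers": 0.3},
    {"ax": 0, "ay": 0, "az": 0, "dx": 0, "dy": 0, "dz": -1, "fingers": 0.3},
    {"ax": 0, "ay": 0, "az": 0, "dx": 0, "dy": 0, "dz": -1, "fingers": 0.3},
    {"ax": 0, "ay": 0, "az": 0, "dx": 0, "dy": 0, "dz": -1, "fingers": 0.3},
    {"ax": 0, "ay": 0, "az": 0, "dx": 0, "dy": 0, "dz": -1, "fingers": 0.3},
  ],
)

```text
time: 34.15
position: [0.5696, 0.0154, 0.1943]
tool_rot: [0.0, 0.809, 0.588, 0.001]
wrist_force: [0.4, 0.2, 0.5]
opening: 0.0598
grasp_force: 0.0
```

```bash
python3 - <<'E'
from h import *
s=arm.read_state(); print(s['time'],s['position'].round(4),s['tool_rot'].round(3),s['q'].round(2),s['opening'])
I={};P={}
for c in ('scene','side','wrist'):
    I[c]=arm.snapshot(c); KT=cam(c)
    for t,z in [('bulb_center',.07),('bulb_thick_base',.07),('bulb_thin_base',.07),('wide_saddle',.07),('narrow_saddle',.07),('changeover_knob',.111),('changeover_base',0)]:
        for r in arm.landmark_of(t,c)[:1]:
            P.setdefault(t,{}).setdefault(c,r['pixel']); print(c,t,round(r['conf'],2),np.round(r['pixel']),at_z(r['pixel'],z,KT).round(4))
for t,d in P.items():
    if 'scene' in d and 'side' in d: print(t,*tri(d['scene'],d['side']))
cv2.imwrite('pics/w8.png',np.hstack([cv2.resize(I['wrist'],(400,300)),cv2.resize(I['side'][170:290,220:380],(400,300))]))
E
```

```text
34.15 [0.5696 0.0154 0.1943] [0.    0.809 0.588 0.001] [-0.48  0.38  0.49  1.87 -0.22  0.94 -0.2 ] 0.059814721610620555
scene bulb_center 0.26 [259. 374.] [0.6467 0.079  0.07  ]
scene bulb_thick_base 0.77 [234. 314.] [ 0.5389 -0.0572  0.07  ]
scene bulb_thin_base 0.84 [250. 378.] [0.613 0.097 0.07 ]
scene wide_saddle 0.72 [234. 315.] [ 0.5379 -0.0548  0.07  ]
scene narrow_saddle 0.54 [244. 374.] [0.5887 0.0915 0.07  ]
scene changeover_base 0.82 [264. 432.] [0.6    0.2505 0.    ]
side bulb_center 0.91 [250. 303.] [0.5732 0.0174 0.07  ]
side bulb_thin_base 0.93 [231. 291.] [0.5971 0.0979 0.07  ]
side wide_saddle 0.54 [272. 314.] [ 0.5436 -0.0588  0.07  ]
side narrow_saddle 0.4 [228. 290.] [0.6026 0.1096 0.07  ]
side changeover_knob 0.5 [192. 236.] [0.5569 0.2765 0.111 ]
side changeover_base 0.61 [224. 259.] [0.6031 0.2525 0.    ]
wrist bulb_center 0.85 [237. 324.] [0.5714 0.0196 0.07  ]
wrist bulb_thick_base 0.6 [331. 321.] [ 0.5467 -0.052   0.07  ]
wrist bulb_thin_base 0.59 [124. 320.] [0.5921 0.0921 0.07  ]
wrist narrow_saddle 0.81 [126. 322.] [0.593  0.0907 0.07  ]
wrist changeover_knob 0.19 [236. 324.] [0.5753 0.0325 0.111 ]
bulb_center [0.6091 0.0793 0.0248] 0.0112
bulb_thin_base [0.6023 0.1018 0.0629] 0.002
wide_saddle [ 0.5424 -0.0572  0.0717] 0.0021
narrow_saddle [0.5947 0.0932 0.0791] 0.0037
changeover_base [0.6017 0.2499 0.0019] 0.0002
```

View pics/w8.png

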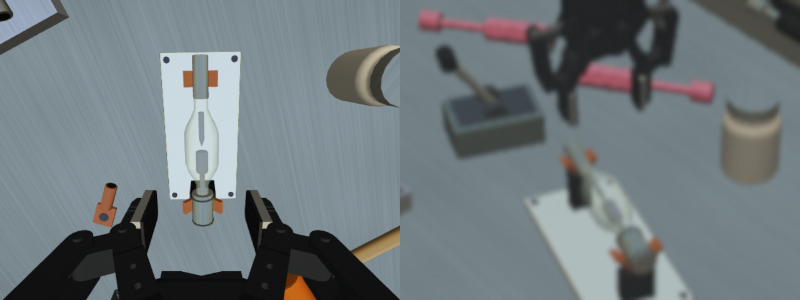

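The bulb rests in both saddles (thin base over the narrow V, thick base in the wide V, and the jaws clear). Next is the switch.

move_arm(
  motion=[
    {"ax": 0, "ay": 0, "az": 0, "dx": 0.95, "dy": -0.37, "dz": -0.1, "fingers": 0.3},
    {"ax": 0, "ay": 0, "az": 0, "dx": 0.95, "dy": -0.37, "dz": -0.1, "fingers": 0.3},
    {"ax": 0, "ay": 0, "az": 0, "dx": 0.95, "dy": -0.37, "dz": -0.1, "fingers": 0.3},
    {"ax": 0, "ay": 0, "az": 0, "dx": 0.95, "dy": -0.37, "dz": -0.1, "fingers": 0.3},
    {"ax": 0, "ay": 0, "az": 0, "dx": 0.95, "dy": -0.37, "dz": -0.1, "fingers": 0.3},
    {"ax": 0, "ay": 0, "az": 0, "dx": 0.95, "dy": -0.37, "dz": -0.1, "fingers": 0.3},
    {"ax": 0, "ay": 0, "az": 0, "dx": 0.95, "dy": -0.37, "dz": -0.1, "fingers": 0.3},
    {"ax": 0, "ay": 0, "az": 0, "dx": 0.95, "dy": -0.37, "dz": -0.1, "fingers": 0.3},
    {"ax": 0, "ay": 0, "az": 0, "dx": 0.95, "dy": -0.37, "dz": -0.1, "fingers": 0.3},
    {"ax": 0, "ay": 0, "az": 0, "dx": 0.95, "dy": -0.37, "dz": -0.1, "fingers": 0.3},
  ],
  grip_force=25,
)

```text
time: 36.6
position: [0.5543, 0.2708, 0.2173]
tool_rot: [-0.0, 0.809, 0.588, -0.0]
wrist_force: [0.1, -0.0, -0.4]
opening: 0.0598
grasp_force: 0.0
```

move_arm(
  motion=[
    {"ax": 0, "ay": 0, "az": -0.357, "dx": 0, "dy": 0, "dz": 0, "fingers": 0.3},
    {"ax": 0, "ay": 0, "az": -0.357, "dx": 0, "dy": 0, "dz": 0, "fingers": 0.3},
    {"ax": 0, "ay": 0, "az": -0.357, "dx": 0, "dy": 0, "dz": 0, "fingers": 0.3},
    {"ax": 0, "ay": 0, "az": -0.357, "dx": 0, "dy": 0, "dz": 0, "fingers": 0.3},
    {"ax": 0, "ay": 0, "az": -0.357, "dx": 0, "dy": 0, "dz": 0, "fingers": 0.3},
    {"ax": 0, "ay": 0, "az": -0.357, "dx": 0, "dy": 0, "dz": 0, "fingers": 0.3},
    {"ax": 0, "ay": 0, "az": -0.357, "dx": 0, "dy": 0, "dz": 0, "fingers": 0.3},
    {"ax": 0, "ay": 0, "az": -0.357, "dx": 0, "dy": 0, "dz": 0, "fingers": 0.3},
    {"ax": 0, "ay": 0, "az": 0, "dx": 0, "dy": 0, "dz": 0, "fingers": 0.3},
    {"ax": 0, "ay": 0, "az": 0, "dx": 0, "dy": 0, "dz": 0, "fingers": 0.3},
  ],
)

```text
time: 37.85
position: [0.5545, 0.2699, 0.2173]
tool_rot: [0.0, 0.227, 0.974, 0.0]
wrist_force: [1.1, -0.6, -1.0]
opening: 0.0598
grasp_force: 0.0
```

```bash
python3 - <<'E'
from h import *
s=arm.read_state(); print(s['time'],s['position'].round(4),s['tool_rot'].round(3),s['q'].round(2),s['opening'])
KT=cam('wrist'); I=arm.snapshot('wrist'); cv2.imwrite('pics/w9.png',I)
for t,z in [('changeover_knob',.111),('changeover_base',0)]:
    for r in arm.landmark_of(t,'wrist')[:2]: print(t,round(r['conf'],2),np.round(r['pixel']),at_z(r['pixel'],z,KT).round(4))
for r in arm.masks_of('changeover_knob','wrist')[:1]:
    ys,xs=np.nonzero(r['region']); print('mask',r['conf'],r['pixel'],xs.min(),xs.max(),ys.min(),ys.max())
E
```

```text
37.85 [0.5545 0.2699 0.2173] [0.    0.227 0.974 0.   ] [-0.61  0.4   0.12  1.72 -0.05  1.02  0.64] 0.05980596459231349
changeover_knob 0.94 [254. 322.] [0.5572 0.2698 0.111 ]
changeover_base 0.8 [260. 328.] [0.6032 0.254  0.    ]
mask 0.63 [253.1, 323.4] 301 342 240 282
```

View pics/w9.png

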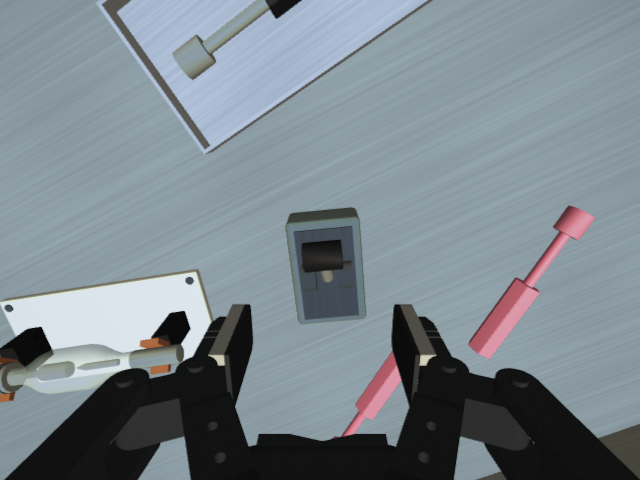

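The knob is at px (254,323), leaning toward the robot, and the box sits about 4.5° off the jaw line. The driver is visible in the tray at the top and the bulb on its posts at the left.

move_arm(
  motion=[
    {"ax": 0, "ay": 0, "az": -0.157, "dx": -0.14, "dy": 0.04, "dz": 0, "fingers": 0.35},
    {"ax": 0, "ay": 0, "az": 0, "dx": 0, "dy": 0, "dz": 1, "fingers": 0.35},
    {"ax": 0, "ay": 0, "az": 0, "dx": 0, "dy": 0, "dz": 1, "fingers": 0.35},
    {"ax": 0, "ay": 0, "az": 0, "dx": 0, "dy": 0, "dz": 1, "fingers": 0.35},
    {"ax": 0, "ay": 0, "az": 0, "dx": 0, "dy": 0, "dz": 0.8, "fingers": 0.35},
    {"ax": 0, "ay": 0, "az": 0, "dx": 0, "dy": 0, "dz": 0.36, "fingers": 0.35},
    {"ax": 0, "ay": 0, "az": 0, "dx": 0, "dy": 0, "dz": 0, "fingers": 1},
    {"ax": 0, "ay": 0, "az": 0, "dx": 0, "dy": 0, "dz": 0, "fingers": 1},
    {"ax": 0, "ay": 0, "az": 0, "dx": 0, "dy": 0, "dz": 0, "fingers": 1},
    {"ax": 0, "ay": 0, "az": 0, "dx": 0, "dy": 0, "dz": 0, "fingers": 1},
  ],
)

```text
time: 39.3
position: [0.5579, 0.2687, 0.1141]
tool_rot: [-0.0, 0.187, 0.982, -0.0]
wrist_force: [-3.5, -3.6, 5.6]
opening: 0.0253
grasp_force: 28.8
```

move_arm(
  motion=[
    {"ax": 0, "ay": 0, "az": 0, "dx": -0.29, "dy": 0, "dz": -0.2, "fingers": 1},
    {"ax": 0, "ay": 0, "az": 0, "dx": -0.31, "dy": 0, "dz": -0.17, "fingers": 1},
    {"ax": 0, "ay": 0, "az": 0, "dx": -0.33, "dy": 0, "dz": -0.13, "fingers": 1},
    {"ax": 0, "ay": 0, "az": 0, "dx": -0.34, "dy": 0, "dz": -0.1, "fingers": 1},
    {"ax": 0, "ay": 0, "az": 0, "dx": -0.34, "dy": 0, "dz": -0.05, "fingers": 1},
    {"ax": 0, "ay": 0, "az": 0, "dx": -0.35, "dy": 0, "dz": -0.02, "fingers": 1},
    {"ax": 0, "ay": 0, "az": 0, "dx": 0, "dy": 0, "dz": 0, "fingers": 1},
    {"ax": 0, "ay": 0, "az": 0, "dx": 0, "dy": 0, "dz": 0, "fingers": 1},
    {"ax": 0, "ay": 0, "az": 0, "dx": 0, "dy": 0, "dz": 0, "fingers": 1},
    {"ax": 0, "ay": 0, "az": 0, "dx": 0, "dy": 0, "dz": 0, "fingers": 1},
  ],
)

```text
time: 40.55
position: [0.604, 0.2511, 0.13]
tool_rot: [0.001, 0.187, 0.982, 0.0]
wrist_force: [0.8, -1.3, -10.0]
opening: 0.0252
grasp_force: 25.1
```

```bash
python3 - <<'E'
from h import *
s=arm.read_state(); print(s['time'],s['position'].round(4),s['wrist_force'].round(1),s['opening'])
P={}
for c in ('scene','side'):
    arm.snapshot(c)
    for r in arm.landmark_of('changeover_knob',c)[:3]: print(c,round(r['conf'],2),np.round(r['pixel']),at_z(r['pixel'],.125,cam(c)).round(3))
E
```

```text
40.55 [0.604  0.2511 0.13  ] [  0.8  -1.3 -10. ] 0.025191744856043276
scene 0.44 [225. 443.] [0.596 0.257 0.125]
side 0.39 [185. 253.] [0.598 0.258 0.125]
side 0.27 [256. 198.] [0.338 0.1   0.125]
```

move_arm(
  motion=[
    {"ax": 0, "ay": 0, "az": 0, "dx": 0, "dy": 0, "dz": 0, "fingers": 1},
    {"ax": 0, "ay": 0, "az": 0, "dx": 0, "dy": 0, "dz": 0, "fingers": 1},
    {"ax": 0, "ay": 0, "az": 0, "dx": 0, "dy": 0, "dz": 0, "fingers": 1},
    {"ax": 0, "ay": 0, "az": 0, "dx": 0, "dy": 0, "dz": 0, "fingers": 1},
    {"ax": 0, "ay": 0, "az": 0, "dx": 0, "dy": 0, "dz": 0, "fingers": 1},
    {"ax": 0, "ay": 0, "az": 0, "dx": 0, "dy": 0, "dz": 0, "fingers": 1},
    {"ax": 0, "ay": 0, "az": 0, "dx": 0, "dy": 0, "dz": 0, "fingers": 1},
    {"ax": 0, "ay": 0, "az": 0, "dx": 0, "dy": 0, "dz": 0, "fingers": 1},
    {"ax": 0, "ay": 0, "az": 0, "dx": 0, "dy": 0, "dz": 0, "fingers": 1},
    {"ax": 0, "ay": 0, "az": 0, "dx": 0, "dy": 0, "dz": 0, "fingers": 1},
  ],
)

```text
time: 42.0
position: [0.6036, 0.2513, 0.13]
tool_rot: [-0.0, 0.187, 0.982, 0.0]
wrist_force: [2.3, -1.3, -12.2]
opening: 0.0254
grasp_force: 25.3
```

move_arm(
  motion=[
    {"ax": 0, "ay": 0, "az": 0, "dx": -0.35, "dy": 0, "dz": 0.02, "fingers": 1},
    {"ax": 0, "ay": 0, "az": 0, "dx": -0.34, "dy": 0, "dz": 0.05, "fingers": 1},
    {"ax": 0, "ay": 0, "az": 0, "dx": -0.34, "dy": 0, "dz": 0.1, "fingers": 1},
    {"ax": 0, "ay": 0, "az": 0, "dx": -0.33, "dy": 0, "dz": 0.13, "fingers": 1},
    {"ax": 0, "ay": 0, "az": 0, "dx": -0.31, "dy": 0, "dz": 0.17, "fingers": 1},
    {"ax": 0, "ay": 0, "az": 0, "dx": -0.1, "dy": 0, "dz": 0.07, "fingers": 1},
    {"ax": 0, "ay": 0, "az": 0, "dx": 0, "dy": 0, "dz": 0, "fingers": 1},
    {"ax": 0, "ay": 0, "az": 0, "dx": 0, "dy": 0, "dz": 0, "fingers": 1},
    {"ax": 0, "ay": 0, "az": 0, "dx": 0, "dy": 0, "dz": 0, "fingers": 1},
    {"ax": 0, "ay": 0, "az": 0, "dx": 0, "dy": 0, "dz": 0, "fingers": 1},
  ],
)

```text
time: 43.25
position: [0.6463, 0.2351, 0.1178]
tool_rot: [0.002, 0.187, 0.982, 0.001]
wrist_force: [2.1, -1.3, 4.7]
opening: 0.0255
grasp_force: 25.0
```

move_arm(
  motion=[
    {"ax": 0, "ay": 0, "az": 0, "dx": -0.08, "dy": 0, "dz": 0.04, "fingers": 1},
    {"ax": 0, "ay": 0, "az": 0, "dx": 0, "dy": 0, "dz": 0, "fingers": 1},
    {"ax": 0, "ay": 0, "az": 0, "dx": 0, "dy": 0, "dz": 0, "fingers": 0.35},
    {"ax": 0, "ay": 0, "az": 0, "dx": 0, "dy": 0, "dz": 0, "fingers": 0.35},
    {"ax": 0, "ay": 0, "az": 0, "dx": 0, "dy": 0, "dz": 0, "fingers": 0.35},
    {"ax": 0, "ay": 0, "az": 0, "dx": 0, "dy": 0, "dz": -0.5, "fingers": 0.35},
    {"ax": 0, "ay": 0, "az": 0, "dx": 0, "dy": 0, "dz": -1, "fingers": 0.35},
    {"ax": 0, "ay": 0, "az": 0, "dx": 0, "dy": 0, "dz": -1, "fingers": 0.35},
    {"ax": 0, "ay": 0, "az": 0, "dx": 0, "dy": 0, "dz": -1, "fingers": 0.35},
    {"ax": 0, "ay": 0, "az": 0, "dx": 0, "dy": 0, "dz": -1, "fingers": 0.35},
  ],
)

```text
time: 44.5
position: [0.6467, 0.2343, 0.2299]
tool_rot: [0.0, 0.187, 0.982, 0.0]
wrist_force: [0.4, 0.2, 0.1]
opening: 0.0553
grasp_force: 0.0
```

```bash
python3 - <<'E'
from h import *
s=arm.read_state(); print(s['time'],s['position'].round(4),s['wrist_force'].round(1),s['opening'])
P={}
for c in ('scene','side','wrist'):
    arm.snapshot(c)
    for t,z in [('changeover_knob',.111),('bulb_center',.07),('bulb_thick_base',.07),('bulb_thin_base',.07)]:
      for r in arm.landmark_of(t,c)[:1]: print(c,t,round(r['conf'],2),np.round(r['pixel']),at_z(r['pixel'],z,cam(c)).round(3))
E
```

```text
44.5 [0.6467 0.2343 0.2299] [0.4 0.2 0.1] 0.055339864877937364
scene changeover_knob 0.65 [240. 442.] [0.639 0.242 0.111]
scene bulb_center 0.81 [236. 342.] [0.553 0.015 0.07 ]
scene bulb_thick_base 0.68 [233. 313.] [ 0.534 -0.059  0.07 ]
scene bulb_thin_base 0.63 [244. 379.] [0.592 0.102 0.07 ]
side changeover_knob 0.64 [185. 272.] [0.65  0.246 0.111]
side bulb_center 0.6 [253. 302.] [0.564 0.013 0.07 ]
side bulb_thick_base 0.63 [268. 315.] [ 0.554 -0.049  0.07 ]
side bulb_thin_base 0.64 [231. 291.] [0.597 0.097 0.07 ]
wrist bulb_center 0.69 [242.  39.] [0.574 0.019 0.07 ]
wrist bulb_thin_base 0.83 [231. 130.] [0.593 0.092 0.07 ]
```

```bash
python3 -c "
from bench import arm
print(arm.sign_off())"
```

```text
the job is handed in; nothing more can be done
None
```

I handed the job in at about 45 s of the 67 s allowed, but the hand-in returned no verdict. By the last camera checks the driver lay in the tray, the bulb lay across both posts, and the lever was over to the far side (about 1.15 of 1.2 rad, estimated from the images) after a pause of over 1.5 s at centre; the gripper was clear, and I did not check the mallet, lug and jar for movement.

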